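# Load the markers and spot a sample board on the marking jig

## Robot

A 7-joint arm with a two-finger parallel gripper is mounted at the origin on the work surface. World frame = base frame: x ahead of the robot, y to its left, z up, the work surface at z = 0. Lengths are in m, angles in rad, forces in N, time in s.
With the tool pointing down it reaches from about 0.35 to 0.9 m from the base axis. Payload 8.1 kg.
Tool frame: the origin (TCP) lies midway between the tips of the shut fingers; the grasp point (between the pads) lies 19 mm behind it (arm.pinch_z is the distance from the TCP to the grasp point, in m); z points along the fingers, y is the direction in which the jaws open and shut (so a half turn about z gives the same grasp; the last joint's range is limited). The gripper opens to 92 mm and grips with 3 to 60 N. Pads are 19 mm wide; open, the fingers measure 130 mm over their backs; the gripper's body (75 mm by 190 mm) begins 47 mm behind the grasp point.
Start: joints at [1.018, 0.434, 0.025, 1.573, -0.012, 1.134, -0.075], TCP at [0.272, -0.563, 0.227] pointing down, gripper open.
Joint ranges: [-2.62, 2.62], [-0.44, 2.09], [-1.27, 1.32], [0.08, 2.57], [-1.32, 4.46], [0.12, 2], [-2.74, 2.74]. Speed limits (rad/s): [2.22, 2.22, 3.01, 3.01, 3.14, 3.14, 3.14].

## Interface

Orientations are given as a rotation vector (axis times angle).
In Python, from cell import arm, eyes gives the robot as it stands.
- The arm moves only by the tool apply_moves, never from a script. Its argument "targets" is one flat list of numbers, 5 for each row, row after row: the closure, from 0 (fully open) to 1 (shut), then the shift along the tool's x, y, z each as a share of 40 cm, from -1 to 1, then the turn about the tool's z as a share of pi/2 rad, from -1 to 1. A call has 1 to 20 rows; each row shifts and turns the commanded pose from where the row before left it, along the tool's axes as they then stand; what a row does not reach is not made up. A row lasts 1/8 s, in which the tool goes at most 62.5 mm and 10.7 degrees, less where a joint would pass 70% of its speed; a pose out of reach is approached as far as the arm can. A call with a number of a shift or a turn outside -1 to 1 is refused whole. A call with a gripper value outside its range is refused whole. The fingers move at their own pace and stop on an object; "grip_force" is the grip in N (left out, the last holds). Time passes only in rows, so rows that do not move let the fingers close. It gives the time, the measured TCP pose, the force and the opening at its end, in the units of the state.
- arm.observe(): the state, without advancing time (a new reading comes with each control period).
- eyes.get_image(name): name is "scene" or "top" or "wrist"; returns the picture (384x512x3 uint8, red, green, blue); there is no depth.
- eyes.camera_params(name): a dict with "camera_matrix" (3x3 intrinsics, pixels), "distortion" ([k1, k2, p1, p2, k3] as OpenCV has them; the pictures are not rectified), "xyz" and "attitude" of the camera in the world; the wrist camera has in their place "hand_eye" (4x4, takes a point from camera to tool coordinates, whose origin is the TCP and whose axes are the flange's). Camera axes: x right, y down, z forward; pixel columns grow to the right and rows downward; lengths in m; the calibration is good to about 2 mm. A picture is of the moment at which its call begins: read the wrist's pose just before it. camera_params takes no time and is no camera call.
- arm.sign_off(): hands the job in, once; it reports no verdict.
The state is a dict: "clock": time; "joints": joint angles; "dq": joint speeds; "joint_efforts": joint torques, N m; "position": TCP position; "ee_rot": TCP orientation; "force": force on the tool from outside, world axes, zero at the start; "ft_torque": the same for the moment, N m; "width": opening from 0.0 (shut) to 1.0 (fully open).
Only numpy, scipy, OpenCV 4.12 (cv2) and the standard library are available. Lean on these libraries where they do the work, as an engineer would, in place of code of your own. Each camera call takes 0.05 s, during which the arm holds its last target.

## Task

First raise the red lever of the marking jig, then lay the loose sample board face up, lying flat and squarely inside the outline on the jig's bed, and move every marker from the wooden rack into the jig's head, turning each so that its flat shank matches a slot (any free one) and pushing it fully home. With everything loaded, slide the head over the board to its stop, lower the lever all the way so that all the markers touch the board, raise it fully again and slide the head back to where it parks, clear of the board, leaving the lever up, the markers in the head and the board in its outline. Let the markers touch the board only at the stop, and leave the tub, the scraper and the float alone.

Things in the scene. Friction and masses are not known exactly. Their poses are not given: they have to be found in the camera images.
- jig: Marking jig, fixed to the bench. Origin on the bench, z up. Dark bed 190 (x) x 100 (y) x 12 high, centred at y = -80; rail along y at x = 95 to 165, up to 92 high, on the far side. A blue carriage on the rail carries the head, which reaches over x = -90 to 100 between two blue cheeks (65 wide over the cheeks, tops 90 high).
- bed (a point): Centre of the bed's top face, 12 above the bench, axes as the jig's: the yellow printed outline of the board is centred here, its long side along the jig's x.
- carriage (a joint): Travel of the carriage in m: 0 parked at the jig's +y end, 0.16 at the stop, where the slots are over the outline's long centre line; it moves along the jig's -y, with friction of about 2 N, and stays where left. Any start from 0 to 0.03. It can be moved by the lever's red grip or by pushing a cheek.
- lever (a joint): Lifting lever in rad: 0 fully down, 1.0 fully up; it stays where it is left (about 3 to 5 N at its grip to move it). It lifts the head 16 mm per rad. Fully down, the top of the head is 77 above the bench; fully up, 93. It swings about the jig's y axis at point lever_pivot.
- lever_pivot (a point): Pivot axis of the lever, at the robot side (-x) of the carriage, 92 above the bench; moves with the carriage.
- lever_grip (a point): Centre of the red cross-grip at the lever's free end, 50 from the pivot, on its -x side: a cylinder 16 in diameter and 24 long, lying along the jig's y, to be pinched on its end faces from above. At lever value q it is 50*cos(q-0.44) to the jig's -x of the pivot and 50*sin(q-0.44) above it.
- rack: Plywood rack fixed to the bench, 220 (x) x 60 (y) x 60 high, with three round holes of 30 in its top board, at x = -70, 0 and 70, in which the markers hang by their collars, turned any way. Origin on the bench at its centre.
- board: Sample board, loose on the bench, 150 (x) x 55 (y) x 15 thick, 0.22 kg, white face up, yellow below. Origin at the centre of its underside, z up. Either way round is right.
- tub: Yellow tub, 125 across, 110 high; a bystander. Origin under its centre.
- scraper: Spatula-like hand scraper lying on the bench; a bystander. Origin under its middle.
- float: Cork float with a wooden handle, 120 x 60 x 42 high; a bystander. Origin under its centre.
- marker0: Marker, yellow grip, 0.09 kg; 2 or 3 are present (absent: None). Origin on its axis under its black collar (36 across, 5 thick); z up, away from the point. Grip block from 5 to 37 above the origin, 26 (x) x 14 (y). Below: flat shank 20 (x) x 13 (y) to 40 deep, then 15 x 8 to 46, point at 52. Fits either way round. Home: collar on the head; with points on the board it rides up about 2.
- marker1: Marker, red grip, 0.09 kg; 2 or 3 are present (absent: None). Origin on its axis under its black collar (36 across, 5 thick); z up, away from the point. Grip block from 5 to 37 above the origin, 26 (x) x 14 (y). Below: flat shank 20 (x) x 13 (y) to 40 deep, then 15 x 8 to 46, point at 52. Fits either way round. Home: collar on the head; with points on the board it rides up about 2.
- marker2: Marker, green grip, 0.09 kg; 2 or 3 are present (absent: None). Origin on its axis under its black collar (36 across, 5 thick); z up, away from the point. Grip block from 5 to 37 above the origin, 26 (x) x 14 (y). Below: flat shank 20 (x) x 13 (y) to 40 deep, then 15 x 8 to 46, point at 52. Fits either way round. Home: collar on the head; with points on the board it rides up about 2.
- slot0 (a point): Slot 0 of the head (nearest the robot): centre of its mouth on the head's top face; slot 22 long (along the jig's x) x 15 wide (y), through the 12 thick head, slots 42 apart; mouth chamfered 2. Moves with carriage and head.
- slot1 (a point): Slot 1 of the head (the middle one): centre of its mouth on the head's top face; slot 22 long (along the jig's x) x 15 wide (y), through the 12 thick head, slots 42 apart; mouth chamfered 2. Moves with carriage and head.
- slot2 (a point): Slot 2 of the head (nearest the rail): centre of its mouth on the head's top face; slot 22 long (along the jig's x) x 15 wide (y), through the 12 thick head, slots 42 apart; mouth chamfered 2. Moves with carriage and head.

How it is judged:
By the outcome, as a careful person would: the job done as asked, in the order asked, and still so for the second after the job is handed in, with the robot touching nothing.
Of marker0, marker1, marker2 only 2 to 3 are there at a start; the rules pass over those that are not, and their reading is None.
At some moment in a run one of board may be knocked a few centimetres aside while the robot is not near it.
It also fails if it takes over 210 s, if anything falls off the work surface, if the arm or the gripper's body presses on something with over 40 N, if the wrist force passes 120 N, or if a joint passes its speed limit or range.

## Working session

There is one attempt and no reset: what is moved stays moved. The work goes in short steps, Python scripts to look and compute and a tool call to move; the robot and the scene stay as the last step left them, time stands still between calls to the robot, and variables do not carry over. Pictures are saved under pics/ and viewed, and the job is handed in when it is done.

Besides the shell and the picture viewer there is one more tool, called after "Request:" by a JSON object that holds its "name" and its "arguments". apply_moves: Moves the arm, as the interface text tells. Its arguments: {"type":"object","properties":{"targets":{"type":"array"},"grip_force":{"type":"number"}},"required":["targets"]}

```bash
ls; mkdir -p pics; python3 - <<'E'
from cell import arm, eyes
import cv2
print(arm.observe()); print(arm.pinch_z)
for n in ["scene","top","wrist"]:
    p=eyes.camera_params(n); print(n,p)
    im=eyes.get_image(n); cv2.imwrite(f"pics/{n}0.png",im[:,:,::-1])
E
```

```text
pics
{'clock': 0.0, 'joints': array([ 1.01834627,  0.43525106,  0.02496977,  1.57413322, -0.01164798,
        1.13398195, -0.07510896]), 'dq': array([-8.23878841e-04, -8.62926632e-05, -1.66486450e-03,  1.88887754e-03,
       -1.21581188e-03, -2.99696286e-04, -4.71951400e-04]), 'joint_efforts': array([-4.68771577e-04, -6.67839932e+01,  9.85440910e-01, -3.14459753e+01,
       -6.02378463e-02,  4.25973732e-02,  1.48578292e-04]), 'position': array([ 0.27150194, -0.5623613 ,  0.22591351]), 'ee_rot': array([-3.06097034e+00, -7.00183682e-01,  7.27157638e-04]), 'force': array([0.6063442 , 0.06523285, 0.23209527]), 'ft_torque': array([-0.01244123,  0.02652107, -0.04693118]), 'width': 1.0042468536477986}
0.0188
scene {'camera_matrix': array([[425.91772803,   0.        , 251.39375664],
       [  0.        , 425.91772803, 198.55556662],
       [  0.        ,   0.        ,   1.        ]]), 'distortion': array([-0.01134948,  0.        ,  0.        ,  0.        ,  0.        ]), 'xyz': array([ 1.19533316, -0.17740696,  1.02856289]), 'attitude': array([-2.04017447, -1.56599949,  0.5076439 ])}
top {'c
[... 285 characters left out ...]
.04140896, 1.69245878]), 'attitude': array([-2.20869699,  2.15766175, -0.0779185 ])}
wrist {'camera_matrix': array([[311.01757552,   0.        , 254.28134241],
       [  0.        , 311.01757552, 191.14162631],
       [  0.        ,   0.        ,   1.        ]]), 'distortion': array([0.02508293, 0.        , 0.        , 0.        , 0.        ]), 'hand_eye': array([[ 2.44995147e-04, -9.52927941e-01, -3.03196766e-01,
         8.05721630e-02],
       [ 9.99999909e-01,  1.27243696e-04,  4.08121276e-04,
         8.35278337e-04],
       [-3.50330290e-04, -3.03196838e-01,  9.52927885e-01,
        -1.59497814e-01],
       [ 0.00000000e+00,  0.00000000e+00,  0.00000000e+00,
         1.00000000e+00]])}
```

View pics/scene0.png

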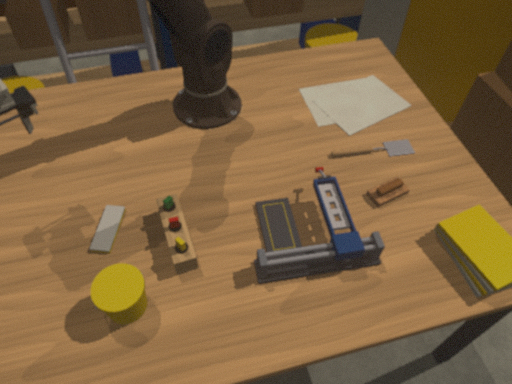

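View pics/top0.png

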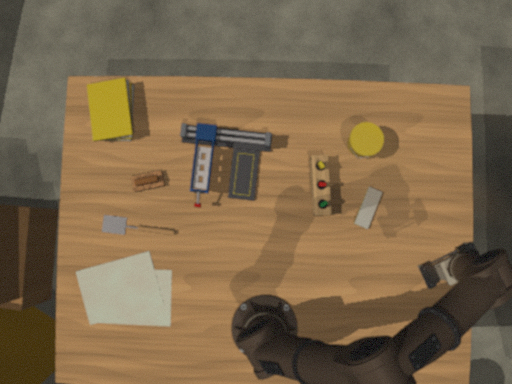

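View pics/wrist0.png

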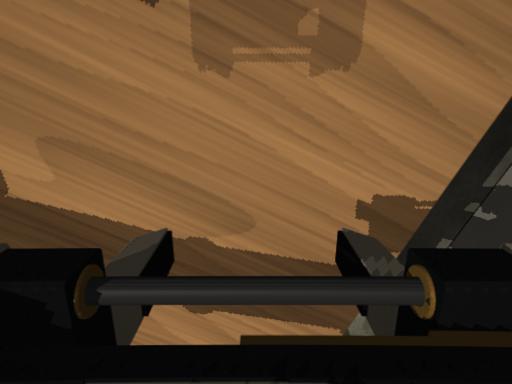

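```bash
cat > h.py <<'E'
from cell import arm, eyes
import cv2, numpy as np
from scipy.spatial.transform import Rotation as R
def pose():
    s=arm.observe(); T=np.eye(4); T[:3,:3]=R.from_rotvec(s["ee_rot"]).as_matrix(); T[:3,3]=s["position"]; return T
def cam(n,Tt=None):
    p=eyes.camera_params(n)
    if n=="wrist":
        T=(Tt if Tt is not None else pose())@p["hand_eye"]
    else:
        T=np.eye(4); T[:3,:3]=R.from_rotvec(p["attitude"]).as_matrix(); T[:3,3]=p["xyz"]
    return p["camera_matrix"],p["distortion"],T
def ray(c,uv):
    K,D,T=c
    q=cv2.undistortPoints(np.array(uv,float).reshape(-1,1,2),K,D).reshape(-1,2)
    d=np.c_[q,np.ones(len(q))]@T[:3,:3].T
    return T[:3,3],d
def plane(c,uv,z):
    o,d=ray(c,uv); return o+d*((z-o[2])/d[:,2])[:,None]
def proj(c,P):
    K,D,T=c; Ti=np.linalg.inv(T)
    r,_=cv2.Rodrigues(Ti[:3,:3]); return cv2.projectPoints(np.array(P,float).reshape(-1,1,3),r,Ti[:3,3],K,D)[0].reshape(-1,2)
def shot(n,name):
    T=pose(); im=eyes.get_image(n)[:,:,::-1].copy(); cv2.imwrite(f"pics/{name}.png",im); np.save(f"pics/{name}.npy",T); return im,cam(n,T)
def load(n,name):
    return cv2.imread(f"pics/{name}.png"),cam(n,np.load(f"pics/{name}.npy"))
def crop(im,x0,x1,y0,y1,f,name):
    cv2.imwrite(f"pics/{name}.png",cv2.resize(im[y0:y1,x0:x1],None,fx=f,fy=f,interpolation=cv2.INTER_CUBIC))
E
python3 - <<'E'
from h import *
im=cv2.imread("pics/top0.png"); crop(im,170,400,110,250,3.4,"top0z")
im2=cv2.imread("pics/scene0.png"); crop(im2,240,400,150,290,5,"scene0z")
c=cam("top")
print(plane(c,[[322,166],[322,184],[322,203]],0.095))
print(plane(c,[[369,208]],0.015))
print(plane(c,[[205,150],[197,205]],0.09), plane(c,[[244,174]],.012))
E
```

```text
[[ 0.59425909 -0.1931357   0.095     ]
 [ 0.52965959 -0.19387245  0.095     ]
 [ 0.46189932 -0.19475266  0.095     ]]
[[ 0.45034599 -0.38444712  0.015     ]]
[[0.6429156  0.22757039 0.09      ]
 [0.44460991 0.24981825 0.09      ]] [[0.56740698 0.08722105 0.012     ]]
```

View pics/top0z.png

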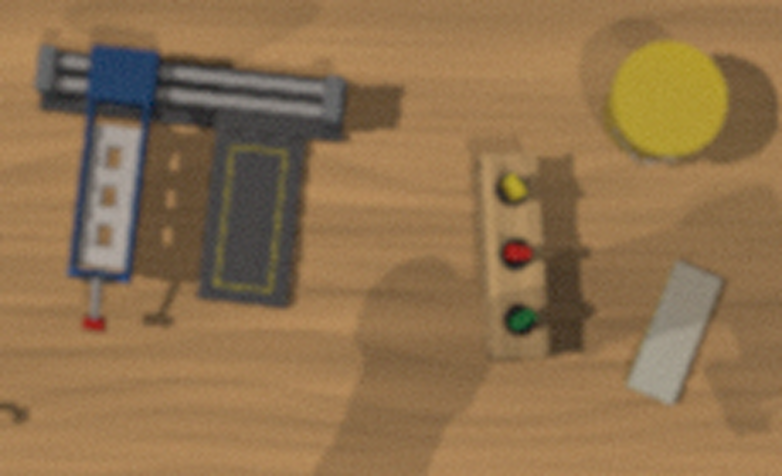

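View pics/scene0z.png

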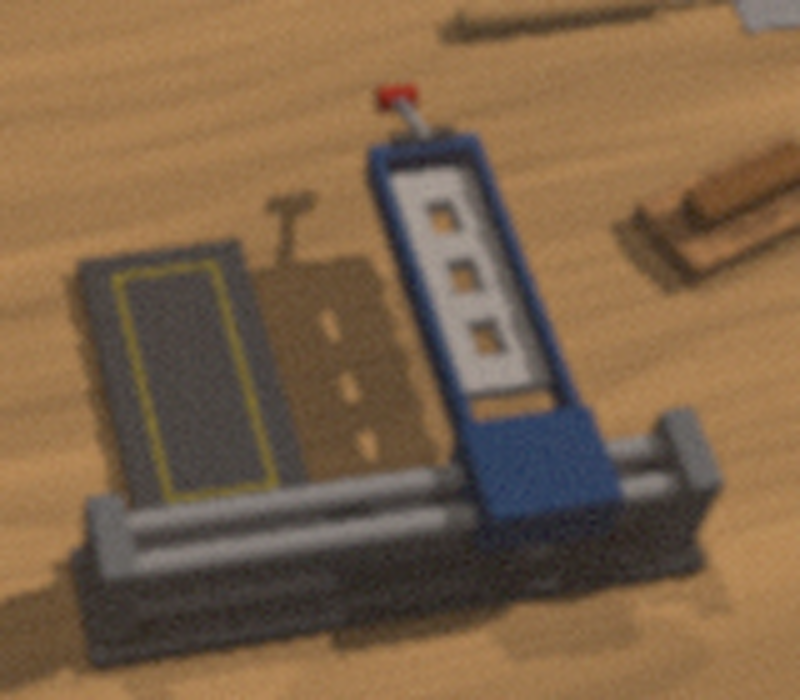

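```bash
cat >> h.py <<'E'
def tri(c1,u1,c2,u2):
    o1,d1=ray(c1,u1);o2,d2=ray(c2,u2);d1=d1[0];d2=d2[0]
    s=np.linalg.lstsq(np.c_[d1,-d2],o2-o1,rcond=None)[0]
    a=o1+d1*s[0];b=o2+d2*s[1]; return (a+b)/2,np.linalg.norm(a-b)
E
python3 - <<'E'
from h import *
c=cam("top");s=cam("scene")
f=lambda l:np.array(l)/3.4+[170,110]
P=plane(c,f([(232,148),(288,152),(272,293),(214,288)]),.012);print(P.mean(0),P)
a=(P[0]+P[1]-P[2]-P[3]);print(np.degrees(np.arctan2(a[1],a[0])))
P=plane(c,f([(115,157),(109,195),(104,235)]),.085);print(P)
print(tri(c,f([(94,324)]),s,[[319.4,169.4]]))
P=plane(c,f([(682,261),(723,281),(672,404),(627,385)]),.015);print(P.mean(0),P)
P=plane(c,f([(487,155),(538,158),(546,353),(491,357)]),.06);print(P.mean(0),P)
E
```

```text
[0.56477103 0.08725086 0.012     ] [[0.64431175 0.11088188 0.012     ]
 [0.64126547 0.04882151 0.012     ]
 [0.4847528  0.06272949 0.012     ]
 [0.48875408 0.12657056 0.012     ]]
-5.417709197227624
[[0.62112745 0.23164633 0.085     ]
 [0.58047415 0.23666042 0.085     ]
 [0.53789918 0.24055703 0.085     ]]
(array([0.44491185, 0.25184156, 0.06869484]), np.float64(0.0034745729624685354))
[ 0.4510535  -0.38401438  0.015     ] [[ 0.53036774 -0.39002832  0.015     ]
 [ 0.5092274  -0.436387    0.015     ]
 [ 0.37233733 -0.3800334   0.015     ]
 [ 0.39228151 -0.32960882  0.015     ]]
[ 0.5286455  -0.19782108  0.06      ] [[ 0.63620628 -0.16564159  0.06      ]
 [ 0.63437837 -0.22089155  0.06      ]
 [ 0.42475275 -0.23184601  0.06      ]
 [ 0.41924461 -0.17290516  0.06      ]]
```

```bash
cat >> h.py <<'E'
def az(T=None):
    T=pose() if T is None else T
    return np.degrees(np.arctan2(T[1,0],T[0,0]))
def plan(*wps):
    "wps: (x,y,z,azimuth deg): turn first then shift; prints per-leg turn share, shift shares, min rows"
    T=pose();p=T[:3,3];a=az(T)
    for x,y,z,aa in wps:
        da=(a-aa+180)%360-180; r=np.radians(aa); xh=np.array([np.cos(r),np.sin(r),0]); yh=np.array([np.sin(r),-np.cos(r),0])
        d=np.array([x,y,z])-p; s=np.array([d@xh,d@yh,-d[2]])/.4
        print("turn %.4f (rows %.1f) shift %s (rows %.1f)"%(da/90,abs(da)/10.7,np.round(s,4),np.linalg.norm(s)*.4/.0625))
        p=np.array([x,y,z]);a=aa
def st():
    s=arm.observe();T=pose();print("t%.2f pos %s az %.2f tilt %.4f w %.3f F %s"%(s["clock"],np.round(s["position"],4),az(T),T[2,2],s["width"],np.round(s["force"],1)),"q",np.round(s["joints"],2))
E
python3 - <<'E'
from h import *
st(); plan((.52,-.25,.27,-5.4))
E
```

```text
t0.15 pos [ 0.2715 -0.5625  0.2261] az 25.77 tilt -1.0000 w 1.002 F [-0.6 -0.2  0.3] q [ 1.02  0.44  0.02  1.57 -0.01  1.13 -0.08]
turn 0.3463 (rows 2.9) shift [ 0.5449 -0.8363 -0.1097] (rows 6.4)
```

Request:
{"name": "apply_moves", "arguments": {"targets": [0,0,0,-0.03,0.0866,0,0,0,-0.03,0.0866,0,0,0,-0.03,0.0866,0,0,0,-0.02,0.0866,0,0.068,-0.1045,0,0,0,0.068,-0.1045,0,0,0,0.068,-0.1045,0,0,0,0.068,-0.1045,0,0,0,0.068,-0.1045,0,0,0,0.068,-0.1045,0,0,0,0.068,-0.1045,0,0,0,0.068,-0.1045,0,0,0,0,0,0,0,0,0,0,0,0]}}

```text
clock: 1.9
position: [0.5194, -0.2509, 0.2705]
ee_rot: [3.138, -0.148, -0.001]
force: [-0.6, -0.5, -0.6]
width: 0.998
```

```bash
python3 - <<'E'
from h import *
st(); shot("wrist","w1"); shot("top","t1")
im,_=load("top","t1")
plan((.42,.22,.30,-5.4))
E
```

```text
t1.90 pos [ 0.5194 -0.2509  0.2705] az -5.41 tilt -1.0000 w 0.998 F [-0.6 -0.5 -0.6] q [ 0.36  0.32 -0.01  1.63  0.    1.19 -1.31]
turn -0.0015 (rows 0.0) shift [-0.3573 -1.1511 -0.0735] (rows 7.7)
```

View pics/w1.png

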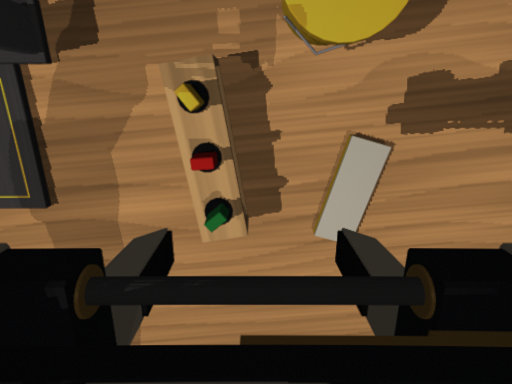

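Request:
{"name": "apply_moves", "arguments": {"targets": [0,-0.0357,-0.115,-0.0073,0,0,-0.0357,-0.115,-0.0073,0,0,-0.0357,-0.115,-0.0073,0,0,-0.0357,-0.115,-0.0073,0,0,-0.0357,-0.115,-0.0073,0,0,-0.0357,-0.115,-0.0073,0,0,-0.0357,-0.115,-0.0073,0,0,-0.0357,-0.115,-0.0073,0,0,-0.0357,-0.115,-0.0073,0,0,-0.0357,-0.115,-0.0073,0,0,0,0,0,0,0,0,0,0,0]}}

```text
clock: 3.5
position: [0.4216, 0.2194, 0.2998]
ee_rot: [3.137, -0.151, 0.0]
force: [-0.3, -0.0, 0.1]
width: 1.001
```

```bash
python3 - <<'E'
from h import *
st(); shot("wrist","w2")
E
```

```text
t3.50 pos [0.4216 0.2194 0.2998] az -5.51 tilt -1.0000 w 1.001 F [-0.3 -0.   0.1] q [-0.29  0.16 -0.35  1.79  0.06  1.21 -2.32]
```

View pics/w2.png

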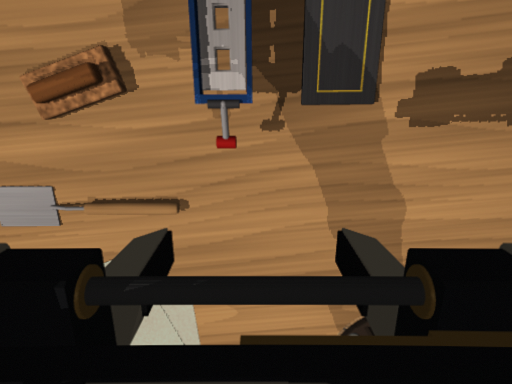

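```bash
python3 - <<'E'
from h import *
im,c=load("wrist","w2")
hsv=cv2.cvtColor(im,cv2.COLOR_BGR2HSV)
m=((hsv[...,0]<8)|(hsv[...,0]>172))&(hsv[...,1]>170)&(hsv[...,2]>60); m=m.astype(np.uint8); m[200:]=0
n,l,s,ce=cv2.connectedComponentsWithStats(m); print(s[1:],ce[1:])
i=1+np.argmax(s[1:,4]); print(plane(c,[ce[i]],.0707))
crop(im,180,400,0,160,3.6,"w2z")
P=plane(c,[[302,104],[378,104]],.012);print(P);d=P[0]-P[1];print(np.degrees(np.arctan2(-d[0],d[1])))
E
```

```text
[[216 136  20  12 212]] [[225.70754717 142.00471698]]
[[0.44677444 0.25070445 0.0707    ]]
[[0.48025728 0.14530705 0.012     ]
 [0.4698423  0.04119995 0.012     ]]
-5.712915534461941
```

View pics/w2z.png

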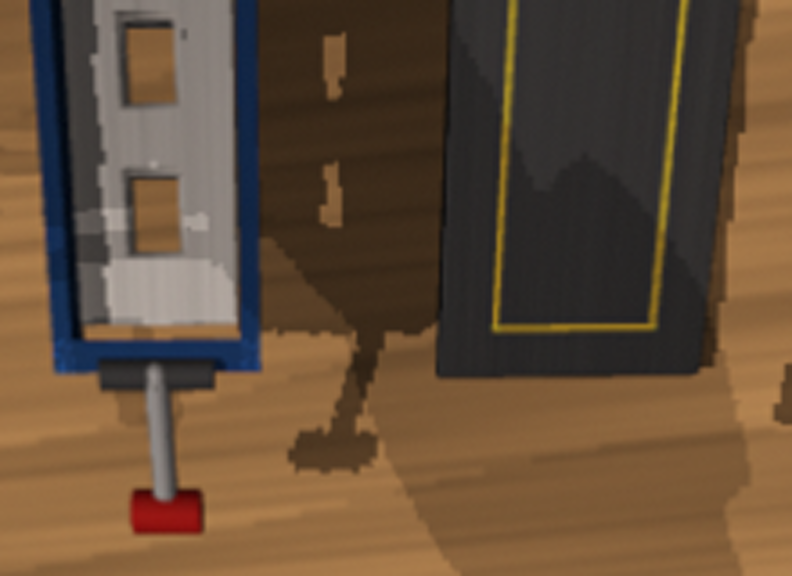

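```bash
python3 - <<'E'
from h import *
plan((.4467,.2505,.12,-5.6),(.4467,.2505,.052,-5.6))
E
```

```text
turn 0.0003 (rows 0.0) shift [ 0.0544 -0.0844  0.4494] (rows 2.9)
turn 0.0000 (rows 0.0) shift [0.   0.   0.17] (rows 1.1)
```

Request:
{"name": "apply_moves", "arguments": {"targets": [0,0.0136,-0.0211,0.112,0,0,0.0136,-0.0211,0.112,0,0,0.0136,-0.0211,0.112,0,0,0.0136,-0.0211,0.113,0,0,0,0,0.085,0,0,0,0,0.06,0,0,0,0,0.025,0,0,0,0,0,0], "grip_force": 20}}

```text
clock: 4.55
position: [0.4462, 0.2515, 0.0522]
ee_rot: [3.137, -0.15, -0.001]
force: [0.0, -0.1, 1.0]
width: 1.001
```

```bash
python3 - <<'E'
from h import *
st(); im,_=shot("wrist","w3")
E
```

```text
t4.55 pos [0.4462 0.2515 0.0522] az -5.49 tilt -1.0000 w 1.001 F [ 0.  -0.1  1. ] q [-0.39  0.5  -0.3   2.01  0.23  0.67 -2.51]
```

View pics/w3.png

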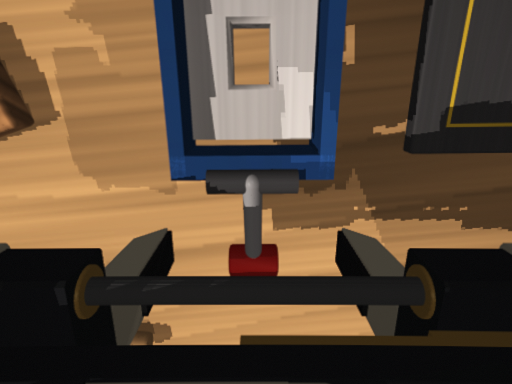

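Request:
{"name": "apply_moves", "arguments": {"targets": [1,0,0,0,0,1,0,0,0,0,1,0,0,0,0,1,0,0,0,0,1,0,0,0,0], "grip_force": 20}}

```text
clock: 5.22
position: [0.4459, 0.2525, 0.0523]
ee_rot: [3.138, -0.148, 0.0]
force: [0.8, 0.3, -0.3]
width: 0.507
```

Request:
{"name": "apply_moves", "arguments": {"targets": [1,-0.0042,0,-0.0118,0,1,-0.0041,0,-0.0118,0,1,-0.0018,0,-0.0124,0,1,-0.0017,0,-0.0124,0,1,0.0007,0,-0.0125,0,1,0.0008,0,-0.0125,0,1,0.0032,0,-0.012,0,1,0.0032,0,-0.012,0,1,0.0055,0,-0.0112,0,1,0.0055,0,-0.0112,0,1,0.0037,0,-0.0062,0,1,0,0,0,0]}}

```text
clock: 6.72
position: [0.4464, 0.2522, 0.1023]
ee_rot: [3.136, -0.145, -0.009]
force: [-13.5, 1.9, 2.0]
width: 0.257
```

```bash
python3 - <<'E'
from h import *
st(); im,_=shot("wrist","w4")
E
```

```text
t6.72 pos [0.4464 0.2522 0.1023] az -5.30 tilt -1.0000 w 0.257 F [-13.5   1.9   2. ] q [-0.37  0.43 -0.33  1.96  0.19  0.79 -2.47]
```

View pics/w4.png

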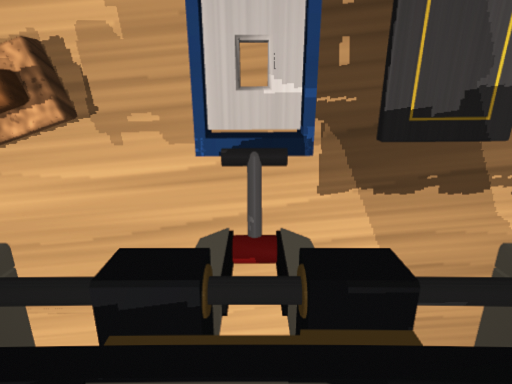

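Request:
{"name": "apply_moves", "arguments": {"targets": [0,0,0,0,0,0,0,0,0,0,0,0,0,0,0,0,0,0,0,0,0,0,0,0,0,0,0,0,-0.1,0,0,0,0,-0.1,0,0,0,0,-0.1,0,0,-0.03,0,-0.1,0,0,-0.03,0,0,0,0,0,0,0,0]}}

```text
clock: 8.15
position: [0.4254, 0.2543, 0.2624]
ee_rot: [3.138, -0.147, -0.0]
force: [0.4, 0.5, -0.4]
width: 0.994
```

```bash
python3 - <<'E'
from h import *
st(); im,_=shot("wrist","w5"); a,_=shot("top","t5");b,_=shot("scene","s5"); crop(b,240,400,150,290,5,"s5z")
E
```

```text
t8.15 pos [0.4254 0.2543 0.2624] az -5.35 tilt -1.0000 w 0.994 F [ 0.4  0.5 -0.4] q [-0.34  0.22 -0.37  1.8   0.09  1.13 -2.4 ]
```

View pics/w5.png

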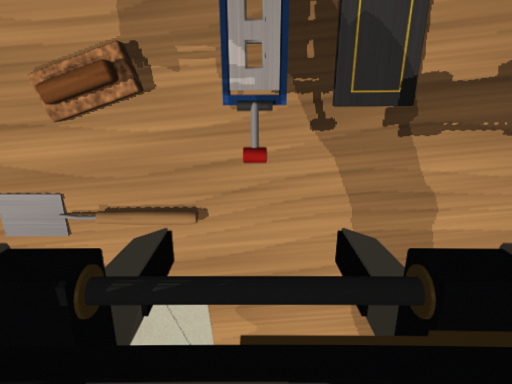

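View pics/s5z.png

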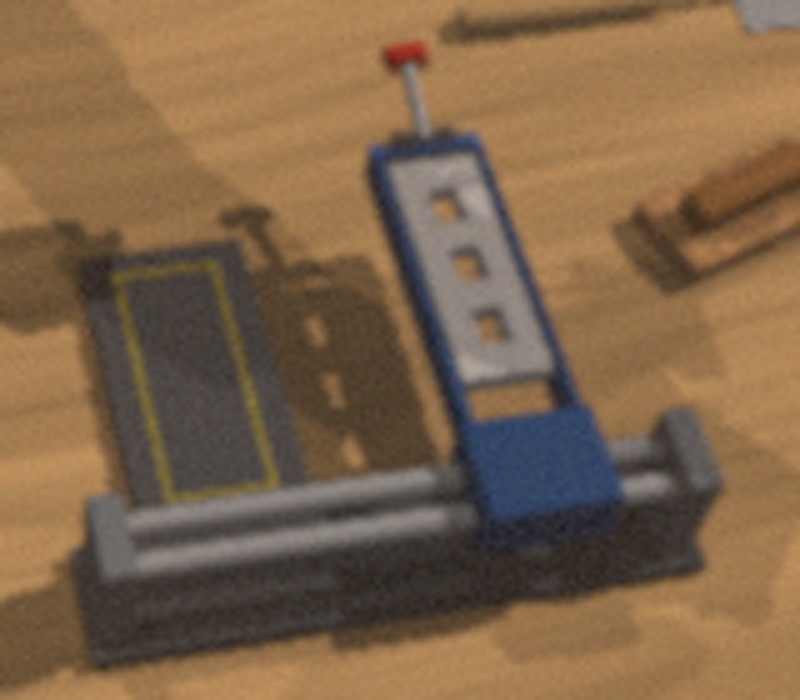

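```bash
cat >> h.py <<'E'
def comps(im,lo,hi,roi=None,amin=15):
    hsv=cv2.cvtColor(im,cv2.COLOR_BGR2HSV)
    if lo[0]>hi[0]:
        m=cv2.inRange(hsv,lo,(180,*hi[1:]))|cv2.inRange(hsv,(0,*lo[1:]),hi)
    else: m=cv2.inRange(hsv,lo,hi)
    if roi is not None:
        k=np.zeros_like(m);k[roi[2]:roi[3],roi[0]:roi[1]]=1;m=m*k
    n,l,s,ce=cv2.connectedComponentsWithStats(m)
    return [(s[i],ce[i],l==i) for i in range(1,n) if s[i,4]>=amin]
RED=((172,150,50),(8,255,255)); 
E
python3 - <<'E'
from h import *
w,cw=load("wrist","w5"); b,cb=load("scene","s5"); t,ct=load("top","t5")
g=comps(w,*RED,roi=(0,512,0,200)); print([(x[0],x[1]) for x in g])
h=comps(b,*RED,roi=(280,360,140,200),amin=5); print([(x[0],x[1]) for x in h])
k=comps(t,*RED,roi=(180,220,180,230),amin=5); print([(x[0],x[1]) for x in k])
print(tri(cw,[g[0][1]],cb,[h[0][1]]), plane(cw,[g[0][1]],.1186))
if k: print(tri(cw,[g[0][1]],ct,[k[0][1]]),tri(cb,[h[0][1]],ct,[k[0][1]]))
crop(w,210,440,0,170,3.4,"w5z")
E
```

```text
[(array([243, 148,  24,  15, 354], dtype=int32), array([254.4039548 , 155.03107345]))]
[(array([317, 159,   8,   4,  27], dtype=int32), array([320.59259259, 160.33333333]))]
[(array([193, 205,   6,   3,  16], dtype=int32), array([195.5  , 206.125]))]
(array([0.44585784, 0.25054028, 0.11034229]), np.float64(0.0003692126601281679)) [[0.44734957 0.25025351 0.1186    ]]
(array([0.4413868 , 0.25262929, 0.09336781]), np.float64(0.0044250206526552606)) (array([0.44021041, 0.25359381, 0.10337772]), np.float64(0.0006781926525489337))
```

View pics/w5z.png

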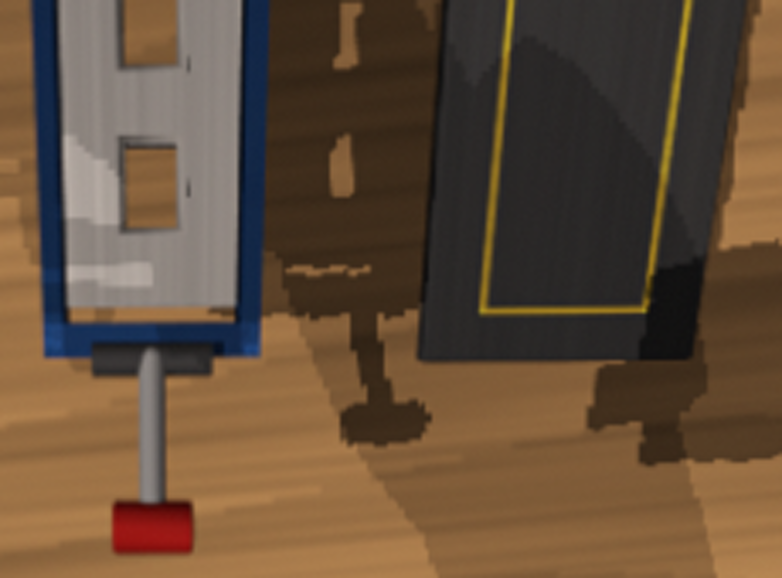

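```bash
python3 - <<'E'
from h import *
plan((.4465,.2505,.0925,-5.5))
E
```

```text
turn 0.0008 (rows 0.0) shift [0.0512 0.0034 0.4228] (rows 2.7)
```

Request:
{"name": "apply_moves", "arguments": {"targets": [0,0.0256,0.0017,0.1,0,0,0.0256,0.0017,0.1,0,0,0,0,0.1,0,0,0,0,0.08,0,0,0,0,0.0428,0,1,0,0,0,0,1,0,0,0,0,1,0,0,0,0,1,0,0,0,0,1,0,0,0,0,1,0,0,0,0,1,0,0,0,0,1,0,0,0,0,1,0,0,0,0,1,0,0,0,0], "grip_force": 25}}

```text
clock: 10.18
position: [0.4466, 0.2512, 0.0936]
ee_rot: [-3.138, 0.148, -0.0]
force: [-0.1, 1.7, 1.2]
width: 0.26
```

Request:
{"name": "apply_moves", "arguments": {"targets": [1,0.003,0,-0.0062,0,1,0.0035,0,-0.0062,0,1,0.0035,0,-0.0062,0,1,0.0038,0,-0.0062,0,1,0,0,0,0]}}

```text
clock: 10.8
position: [0.4512, 0.2503, 0.1036]
ee_rot: [3.137, -0.148, -0.002]
force: [-5.1, 0.8, -3.4]
width: 0.258
```

Request:
{"name": "apply_moves", "arguments": {"targets": [1,0.002,0,-0.005,0,1,0.002,0,-0.005,0,1,0,0,0,0]}}

```text
clock: 11.18
position: [0.4532, 0.2498, 0.107]
ee_rot: [3.137, -0.149, -0.002]
force: [-3.3, 0.5, -12.8]
width: 0.257
```

Request:
{"name": "apply_moves", "arguments": {"targets": [1,0,0,0.004,0,0,0,0,0,0,0,0,0,0,0,0,0,0,0,0,0,0,0,0,0,0,0,0,0,0,0,0,0,-0.1,0,0,0,0,-0.1,0,0,-0.03,0,-0.1,0,0,-0.03,0,-0.1,0,0,0,0,-0.05,0,0,0,0,0,0]}}

```text
clock: 12.68
position: [0.4304, 0.2532, 0.2873]
ee_rot: [-3.136, 0.148, -0.004]
force: [0.4, 0.1, -0.6]
width: 1.003
```

```bash
python3 - <<'E'
from h import *
st()
w,cw=shot("wrist","w6"); b,cb=shot("scene","s6"); t,ct=shot("top","t6")
g=comps(w,*RED,roi=(0,512,0,200)); 
h=comps(b,*RED,roi=(280,360,140,200),amin=5)
k=comps(t,*RED,roi=(180,220,180,230),amin=5)
print(tri(cw,[g[0][1]],cb,[h[0][1]]), plane(cw,[g[0][1]],.1186))
if k: print(tri(cw,[g[0][1]],ct,[k[0][1]]),tri(cb,[h[0][1]],ct,[k[0][1]]))
crop(w,210,440,0,170,3.4,"w6z"); crop(b,240,400,150,290,5,"s6z"); crop(t,170,400,110,250,3.4,"t6z")
E
```

```text
t12.68 pos [0.4304 0.2532 0.2873] az -5.41 tilt -1.0000 w 1.003 F [ 0.4  0.1 -0.6] q [-0.33  0.21 -0.37  1.76  0.08  1.19 -2.39]
(array([0.45148037, 0.2486111 , 0.12225199]), np.float64(0.0008696346417563015)) [[0.45055222 0.24831129 0.1186    ]]
(array([0.44772575, 0.25029278, 0.10891218]), np.float64(0.0042260390889861145)) (array([0.44660596, 0.25152461, 0.11606582]), np.float64(0.0006685485009572807))
```

View pics/s6z.png

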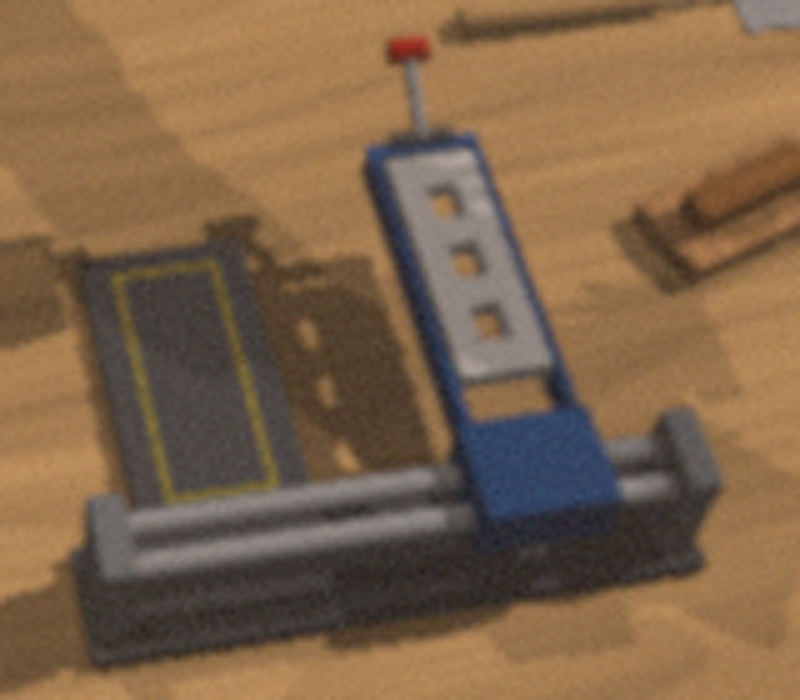

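View pics/t6z.png

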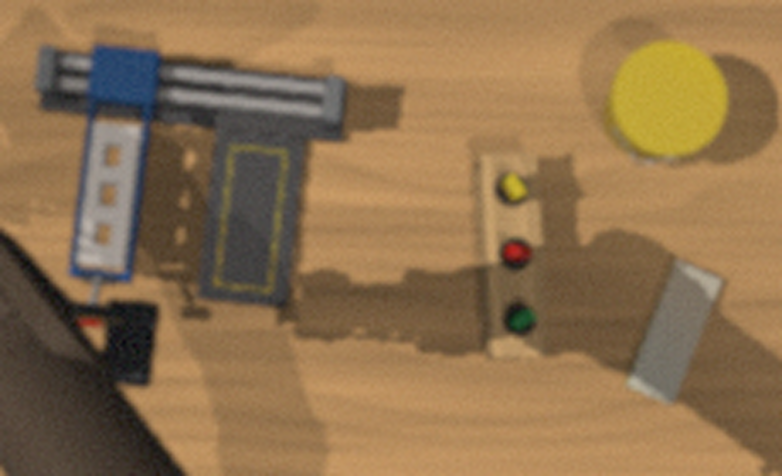

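```bash
python3 - <<'E'
from h import *
plan((.41,-.366,.25,-23))
E
```

```text
turn 0.1953 (rows 1.6) shift [0.5591 1.4417 0.0869] (rows 9.9)
```

Request:
{"name": "apply_moves", "arguments": {"targets": [0,0,0,0,0.0977,0,0,0,0,0.0976,0,0.0466,0.12,0,0,0,0.0466,0.1202,0,0,0,0.0466,0.1202,0,0,0,0.0466,0.1202,0,0,0,0.0466,0.1202,0,0,0,0.0466,0.1202,0,0,0,0.0466,0.1202,0,0,0,0.0466,0.1202,0,0,0,0.0466,0.1202,0,0,0,0.0466,0.1202,0,0,0,0.0466,0.12,0.04,0,0,0.0466,0.12,0.047,0,0,0,0,0,0,0,0,0,0,0]}}

```text
clock: 14.82
position: [0.4102, -0.3649, 0.2499]
ee_rot: [-3.077, 0.626, 0.003]
force: [1.1, -0.2, 0.1]
width: 0.999
```

```bash
python3 - <<'E'
from h import *
st()
w,cw=shot("wrist","w7")
for s,ce,m in comps(w,(0,0,90),(180,60,255),amin=800):
    cs,_=cv2.findContours(m.astype(np.uint8),cv2.RETR_EXTERNAL,cv2.CHAIN_APPROX_NONE)
    cc=max(cs,key=cv2.contourArea); r=cv2.minAreaRect(cc); print(s,ce)
    hull=cv2.convexHull(cc); ap=cv2.approxPolyDP(hull,6,True).reshape(-1,2); P=plane(cw,ap,.015); print(ap.tolist(),np.round(P,4).tolist(),P.mean(0))
E
```

```text
t14.82 pos [ 0.4102 -0.3649  0.2499] az -23.00 tilt -1.0000 w 0.999 F [ 1.1 -0.2  0.1] q [ 0.48  0.29  0.19  1.74 -0.06  1.12 -1.28]
[ 226   55   48  126 5505] [250.95912807 116.22016349]
[[272, 55], [273, 178], [233, 180], [226, 57]] [[0.5138, -0.4334, 0.015], [0.3759, -0.3792, 0.015], [0.3939, -0.3297, 0.015], [0.5327, -0.3832, 0.015]] [ 0.45406695 -0.3813868   0.015     ]
```

View pics/w7.png

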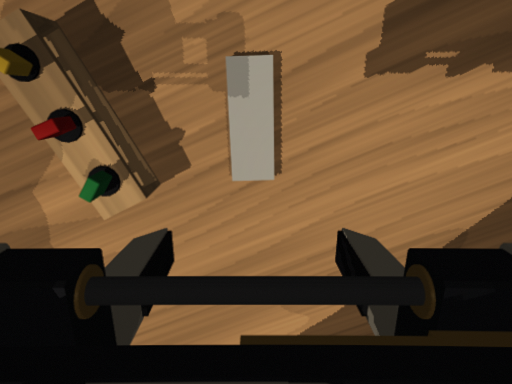

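```bash
python3 - <<'E'
from h import *
plan((.454,-.3815,.05,-21.3),(.454,-.3815,.004,-21.3))
E
```

```text
turn -0.0181 (rows 0.2) shift [1.164e-01 3.000e-04 5.013e-01] (rows 3.3)
turn 0.0000 (rows 0.0) shift [0.    0.    0.115] (rows 0.7)
```

Request:
{"name": "apply_moves", "arguments": {"targets": [0,0,0,0,-0.018,0,0.0291,0,0.125,0,0,0.0291,0,0.125,0,0,0.0291,0,0.125,0,0,0.0291,0,0.126,0,0,0,0,0.05,0,0,0,0,0.035,0,0,0,0,0.02,0,0,0,0,0.01,0,0,0,0,0,0], "grip_force": 30}}

```text
clock: 16.12
position: [0.4541, -0.3827, 0.0053]
ee_rot: [3.087, -0.582, 0.001]
force: [-0.2, 0.6, 0.6]
width: 0.998
```

```bash
python3 - <<'E'
from h import *
st()
w,cw=shot("wrist","w8")
E
```

```text
t16.12 pos [ 0.4541 -0.3827  0.0053] az -21.36 tilt -1.0000 w 0.998 F [-0.2  0.6  0.6] q [ 0.52  0.65  0.13  1.86 -0.13  0.64 -1.21]
```

View pics/w8.png

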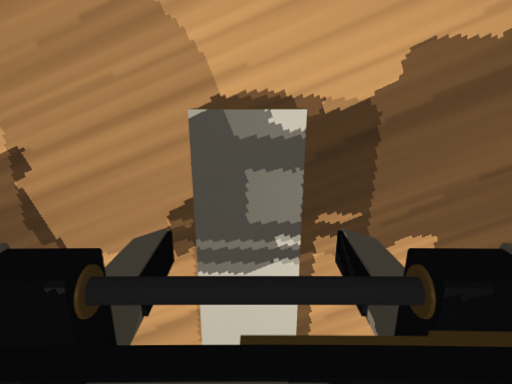

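Request:
{"name": "apply_moves", "arguments": {"targets": [1,0,0,0,0,1,0,0,0,0,1,0,0,0,0,1,0,0,0,0,1,0,0,0,0,1,0,0,0,0,1,0,0,0,0,1,0,0,-0.02,0,1,0,0,-0.06,0,1,0,0,-0.1,0,1,0,0,-0.12,0,1,0,0,-0.12,0,1,0,0,0,0]}}

```text
clock: 17.8
position: [0.4555, -0.3845, 0.1772]
ee_rot: [3.084, -0.583, 0.011]
force: [-0.1, -0.8, -1.8]
width: 0.595
```

```bash
python3 - <<'E'
from h import *
st()
w,cw=shot("wrist","w9")
plan((.565,.087,.17,-5.6))
E
```

```text
t17.80 pos [ 0.4555 -0.3845  0.1772] az -21.40 tilt -1.0000 w 0.595 F [-0.1 -0.8 -1.8] q [ 0.48  0.43  0.18  1.73 -0.09  0.99 -1.25]
turn -0.1754 (rows 1.5) shift [ 0.1604 -1.1975  0.0116] (rows 7.7)
```

View pics/w9.png

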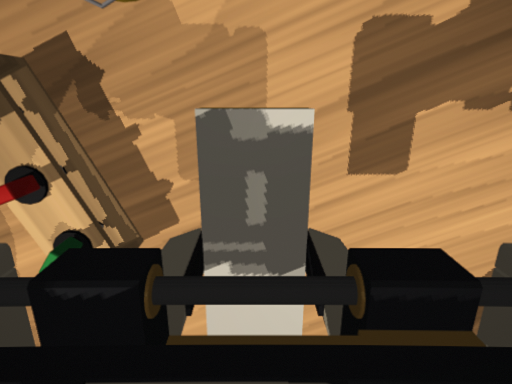

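```bash
python3 - <<'E'
from h import *
w,cw=load("wrist","w9"); T=np.load("pics/w9.npy")
P=plane(cw,[[195,109],[314,108],[203,276],[305,276]],T[2,3]+.0097)
print(np.round((np.c_[P,np.ones(4)]@np.linalg.inv(T).T)[:,:3],4))
E
```

```text
[[ 0.0742 -0.0257 -0.0092]
 [ 0.0747  0.0298 -0.0091]
 [-0.0149 -0.0263 -0.0099]
 [-0.0149  0.03   -0.0097]]
```

Request:
{"name": "apply_moves", "arguments": {"targets": [1,0,0,0,-0.088,1,0,0,0,-0.0875,1,0.016,-0.12,0,0,1,0.016,-0.12,0,0,1,0.016,-0.12,0,0,1,0.016,-0.12,0,0,1,0.016,-0.12,0,0,1,0.016,-0.12,0,0,1,0.016,-0.12,0,0,1,0.016,-0.12,0,0,1,0.016,-0.12,0,0,1,0.016,-0.12,0,0,1,0,0,0,0,1,0,0,0,0]}}

```text
clock: 19.6
position: [0.5632, 0.0881, 0.1713]
ee_rot: [3.136, -0.153, -0.004]
force: [-0.7, 0.8, -1.7]
width: 0.592
```

```bash
python3 - <<'E'
from h import *
st()
w,cw=shot("wrist","w10"); t,ct=shot("top","t10"); s,cs=shot("scene","s10"); crop(t,170,400,110,250,3.4,"t10z"); crop(s,240,400,150,290,5,"s10z")
E
```

```text
t19.60 pos [0.5632 0.0881 0.1713] az -5.57 tilt -1.0000 w 0.592 F [-0.7  0.8 -1.7] q [-0.23  0.4  -0.03  1.78  0.01  0.97 -1.93]
```

View pics/w10.png

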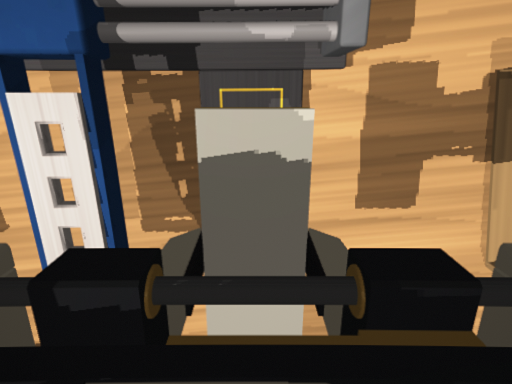

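View pics/s10z.png

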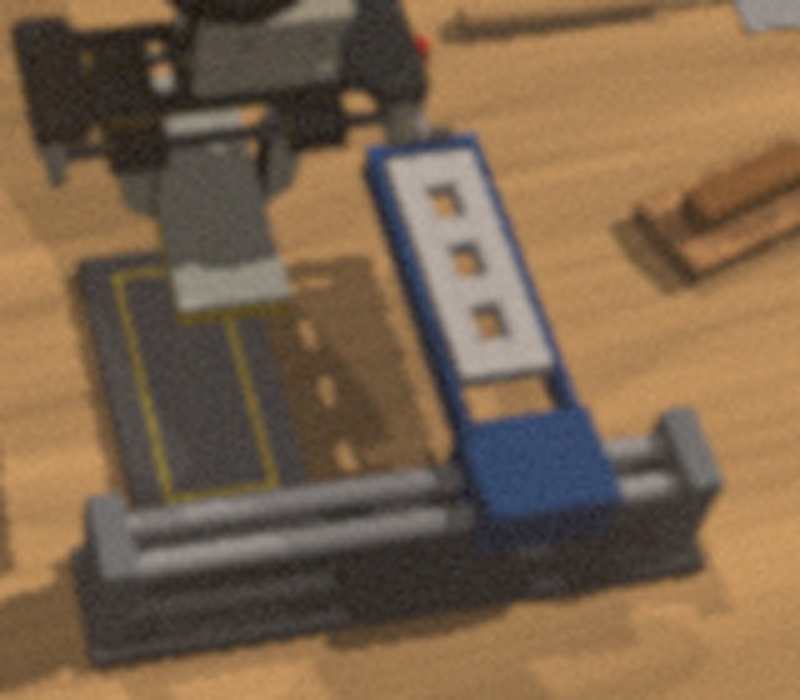

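```bash
python3 - <<'E'
from h import *
w,cw=load("wrist","w10"); T=np.load("pics/w10.npy")
hsv=cv2.cvtColor(w,cv2.COLOR_BGR2HSV)
m=cv2.inRange(hsv,(20,120,90),(35,255,255)); m[:75]=0;m[110:]=0
ys,xs=np.nonzero(m); print(xs.min(),xs.max(),ys.min(),ys.max(), ys[(xs>230)&(xs<272)].mean())
P=plane(cw,[[220.5,90],[281.5,90]],.012); print(P, (P[0]+P[1])/2, P[0]-P[1])
d=P[0]-P[1]; print(np.degrees(np.arctan2(-d[0],d[1])))
# earlier: w6 near edge of outline
w,cw=load("wrist","w6")
m=cv2.inRange(cv2.cvtColor(w,cv2.COLOR_BGR2HSV),(20,120,60),(35,255,255)); m[110:]=0;m[:,:300]=0; m[:,440:]=0
ys,xs=np.nonzero(m); print(xs.min(),xs.max(),ys.max())
ym=ys.max(); 
for r in range(0,ym+1,8):
    x=xs[ys==r]; print(r,x.min(),x.max(), end=' | ')
E
```

```text
219 282 88 107 89.2043795620438
[[0.64849817 0.11068685 0.012     ]
 [0.64276924 0.05169386 0.012     ]] [0.6456337  0.08119036 0.012     ] [ 5.72892759e-03  5.89929856e-02 -5.55111512e-17]
-5.546715572015301
345 403 97
0 353 403 | 8 352 402 | 16 351 401 | 24 350 400 | 32 350 399 | 40 349 398 | 48 348 397 | 56 348 396 | 64 347 395 | 72 346 394 | 80 346 393 | 88 345 392 | 96 345 391 |
```

```bash
python3 - <<'E'
from h import *
w,cw=load("wrist","w6"); crop(w,320,440,0,110,6,"w6o"); w,cw=load("wrist","w10"); crop(w,0,310,60,260,2.5,"w10o")
E
```

```text
(no output)
```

View pics/w6o.png

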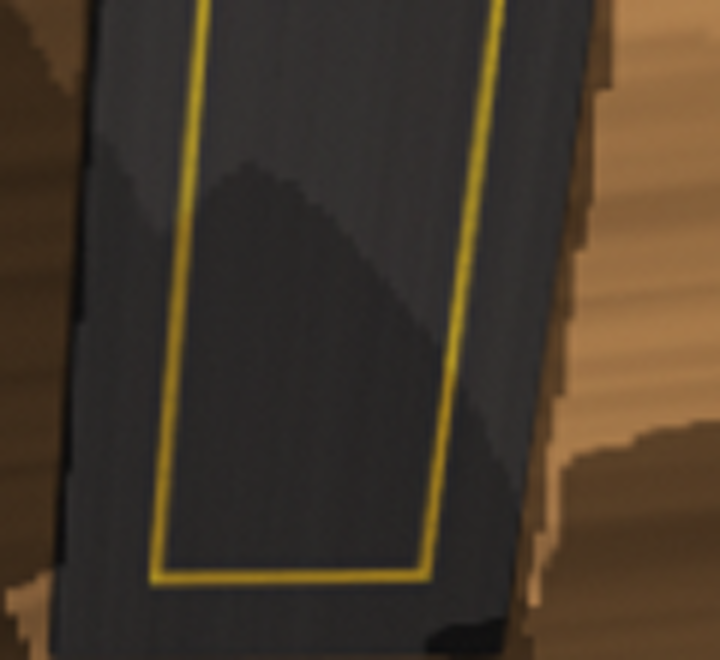

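View pics/w10o.png

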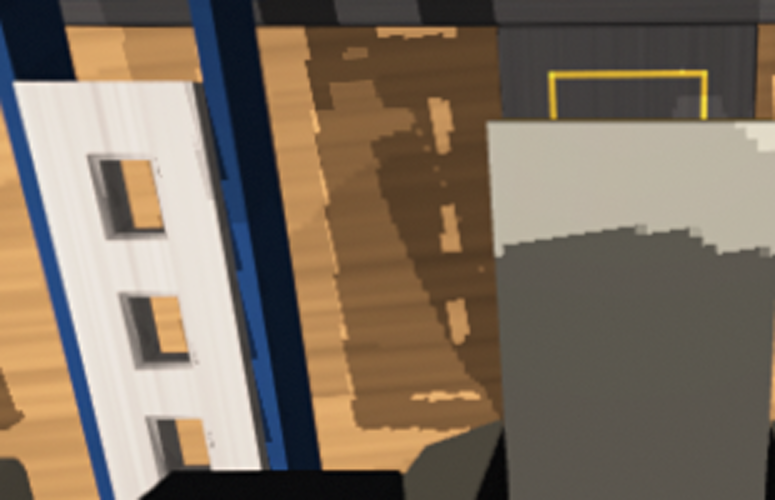

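```bash
python3 - <<'E'
from h import *
w,c6=load("wrist","w6"); w,c10=load("wrist","w10")
N=plane(c6,[[346,96.2],[391.5,96.2]],.012); F=plane(c10,[[220.5,89.5],[281.5,89]],.012)
n=N.mean(0);f=F.mean(0); d=f-n; print(N,F,(n+f)/2,np.linalg.norm(d),np.degrees(np.arctan2(d[1],d[0])),np.linalg.norm(N[0]-N[1]),np.linalg.norm(F[0]-F[1]))
S=plane(c10,np.array([[(93+160)/2,(156+236)/2],[(122+188)/2,(295+365)/2]])/2.5+[0,60],.093);print(S)
E
```

```text
[[0.49491976 0.12300417 0.012     ]
 [0.48895147 0.06316605 0.012     ]] [[0.64895385 0.11062641 0.012     ]
 [0.64368618 0.05163064 0.012     ]] [0.56912781 0.08710682 0.012     ] 0.1548467078988804 -4.428539032487141 0.06013502563957879 0.05923047716943806
[[0.62484595 0.23405795 0.093     ]
 [0.58264622 0.23777048 0.093     ]]
```

```bash
python3 - <<'E'
from h import *
plan((.5697,.089,.05,-5.3))
E
```

```text
turn -0.0045 (rows 0.0) shift [ 0.0144 -0.006   0.3055] (rows 2.0)
```

Request:
{"name": "apply_moves", "arguments": {"targets": [1,0.0072,-0.003,0.08,-0.0045,1,0.0072,-0.003,0.08,0,1,0,0,0.08,0,1,0,0,0.0655,0,1,0,0,0,0,1,0,0,0,0]}}

```text
clock: 20.5
position: [0.5707, 0.0903, 0.0515]
ee_rot: [-3.138, 0.143, -0.002]
force: [-0.4, -0.5, -1.4]
width: 0.598
```

```bash
python3 - <<'E'
from h import *
st()
w,cw=shot("wrist","w11")
E
```

```text
t20.50 pos [0.5707 0.0903 0.0515] az -5.22 tilt -1.0000 w 0.598 F [-0.4 -0.5 -1.4] q [-0.23  0.56 -0.03  1.87  0.03  0.71 -1.94]
```

View pics/w11.png

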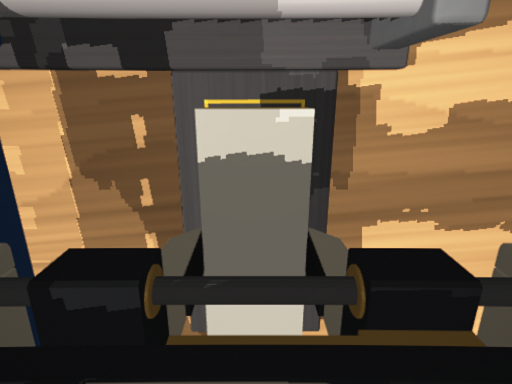

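```bash
python3 - <<'E'
from h import *
w,cw=load("wrist","w11"); T=np.load("pics/w11.npy"); Ti=np.linalg.inv(T)
crop(w,180,330,80,140,5,"w11z")
f=lambda uv,z:np.round((np.c_[plane(cw,uv,z),np.ones(len(uv))]@Ti.T)[:,:3],4)
print(f([[205.5,102],[303.5,102]],.012)); print(f([[195,109],[314,108.5]],T[2,3]+.0097))
print(f([[171,75],[338,75]],.012))
E
```

```text
[[ 0.0754 -0.0282  0.0396]
 [ 0.0754  0.032   0.0396]]
[[ 0.0737 -0.0259 -0.0096]
 [ 0.074   0.0295 -0.0096]]
[[ 0.0908 -0.048   0.0396]
 [ 0.0908  0.0518  0.0396]]
```

View pics/w11z.png

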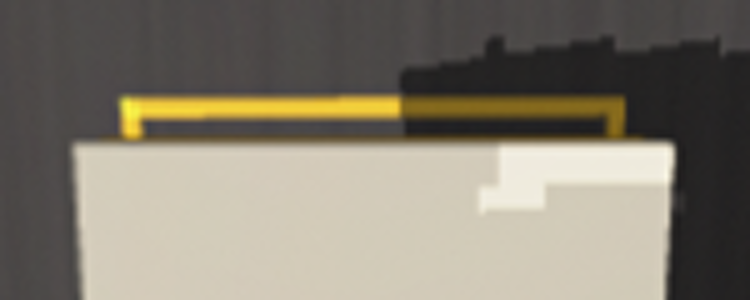

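Request:
{"name": "apply_moves", "arguments": {"targets": [1,-0.0012,0,0.04,0,1,0,0,0.025,0,1,0,0,0.012,0,1,0,0,0.008,0,1,0,0,0.001,0,1,0,0,0,0]}}

```text
clock: 21.3
position: [0.5693, 0.0908, 0.0167]
ee_rot: [3.138, -0.142, -0.001]
force: [-4.2, 0.1, 7.6]
width: 0.594
```

Request:
{"name": "apply_moves", "arguments": {"targets": [1,0,0,-0.001,0,0.2,0,0,0,0,0.2,0,0,0,0,0.2,0,0,0,0,0.2,0,0,0,0,0.2,0,0,-0.02,0,0,0,0,-0.1,0,0,0,0,-0.12,0,0,-0.03,0,-0.12,0,0,-0.05,0,-0.12,0,0,-0.05,0,-0.05,0,0,0,0,0,0,0,0,0,0,0]}}

```text
clock: 22.92
position: [0.518, 0.0953, 0.2282]
ee_rot: [3.138, -0.142, -0.0]
force: [0.3, -0.3, -0.2]
width: 1.003
```

```bash
python3 - <<'E'
from h import *
st()
w,cw=shot("wrist","w12")
E
```

```text
t22.93 pos [0.518  0.0953 0.2282] az -5.17 tilt -1.0000 w 1.003 F [ 0.3 -0.3 -0.2] q [-0.25  0.28 -0.04  1.81  0.01  1.06 -1.96]
```

View pics/w12.png

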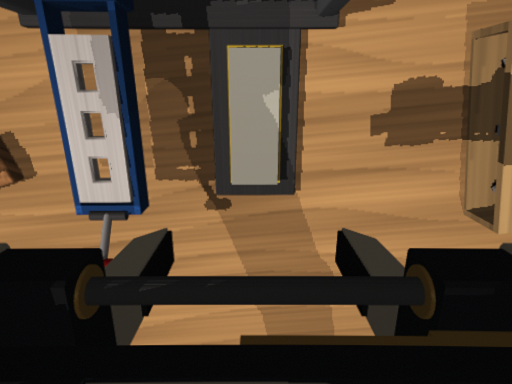

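```bash
python3 - <<'E'
from h import *
w,cw=load("wrist","w12")
crop(w,205,310,30,200,4,"w12a"); crop(w,40,150,20,215,4,"w12b")
E
```

```text
(no output)
```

View pics/w12a.png

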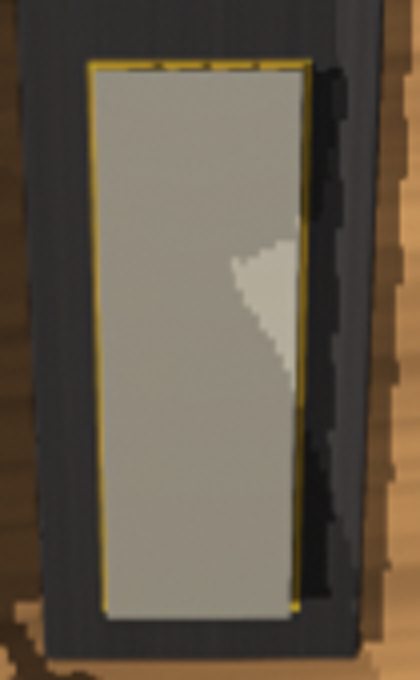

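View pics/w12b.png

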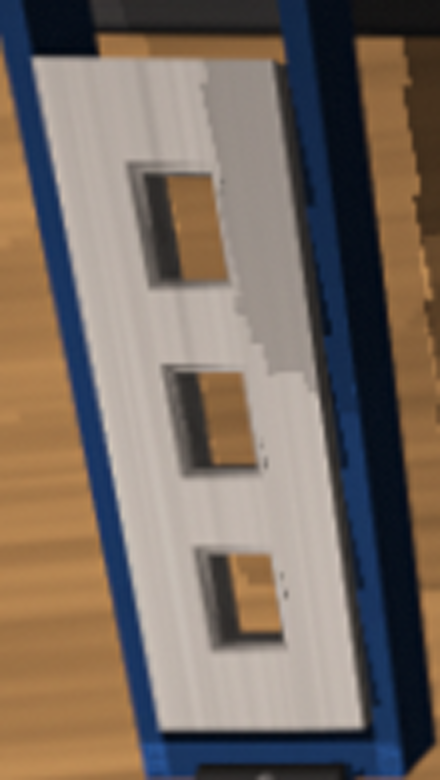

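```bash
python3 - <<'E'
from h import *
w,cw=load("wrist","w12")
f=lambda l:np.array(l)/4+[205,30]
P=plane(cw,f([(92,70),(303,70),(290,619),(106,618)]),.027);print(P,P.mean(0)); print(np.linalg.norm(P[0]-P[3]),np.linalg.norm(P[0]-P[1]))
d=P[0]+P[1]-P[2]-P[3];print(np.degrees(np.arctan2(d[1],d[0])))
P=plane(cw,f([(92,65),(308,65)]),.012);print(P)
g=lambda l:np.array(l)/4+[40,20]
for s in ([(127,165),(212,172),(230,287),(150,287)],[(162,365),(242,370),(261,471),(184,475)],[(195,548),(270,552),(285,645),(213,650)]):
    print(plane(cw,g(s),.093).mean(0))
plan((.53,.243,.25,-5.3))
E
```

```text
[[0.64552067 0.10976925 0.027     ]
 [0.64051639 0.05428563 0.027     ]
 [0.49003511 0.06775587 0.027     ]
 [0.49536073 0.12310239 0.027     ]] [0.56785822 0.08872828 0.027     ]
0.1507507255617781 0.055708839645522396
-5.0946793946738556
[[0.64870239 0.11059497 0.012     ]
 [0.64337053 0.05150528 0.012     ]]
[0.62389457 0.23378701 0.093     ]
[0.5824963  0.23723971 0.093     ]
[0.54034702 0.24100007 0.093     ]
turn 0.0013 (rows 0.0) shift [-0.004  -0.3706 -0.0556] (rows 2.4)
```

Request:
{"name": "apply_moves", "arguments": {"targets": [0,0,-0.0927,-0.014,0,0,0,-0.0927,-0.014,0,0,0,-0.0927,-0.014,0,0,0,-0.0927,-0.014,0,0,0,0,0,0,0,0,0,0,0]}}

```text
clock: 23.72
position: [0.5313, 0.2423, 0.2496]
ee_rot: [3.137, -0.142, -0.002]
force: [0.0, -0.4, -0.4]
width: 1.002
```

```bash
python3 - <<'E'
from h import *
st()
w,cw=shot("wrist","w13"); crop(w,200,310,0,200,4,"w13b")
E
```

```text
t23.73 pos [0.5313 0.2423 0.2496] az -5.19 tilt -1.0000 w 1.002 F [ 0.  -0.4 -0.4] q [-0.46  0.36 -0.09  1.64  0.03  1.15 -2.21]
```

View pics/w13b.png

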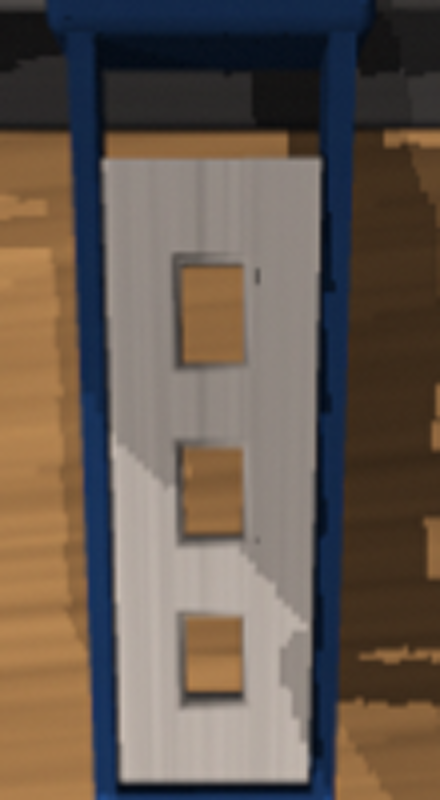

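```bash
python3 - <<'E'
from h import *
w,cw=load("wrist","w13"); T=np.load("pics/w13.npy")
P=plane(cw,np.array([(213,311),(213,492),(213,658)])/4+[200,0],.093); print(P)
Q=P-0.0019*T[:3,1]; print(Q)
d=P[0]-P[2]; print(np.degrees(np.arctan2(d[1],d[0])),np.linalg.norm(d))
plan((.49,-.19,.27,-5.2))
E
```

```text
[[0.62468313 0.23272182 0.093     ]
 [0.58270484 0.23657256 0.093     ]
 [0.54068508 0.24042613 0.093     ]]
[[0.62485516 0.23461401 0.09299665]
 [0.58287687 0.23846476 0.09299665]
 [0.54085711 0.24231832 0.09299665]]
-5.240512006905095 0.08435062888992688
turn -0.0006 (rows 0.0) shift [-0.0052  1.0844 -0.0503] (rows 6.9)
```

Request:
{"name": "apply_moves", "arguments": {"targets": [0,0,0.1205,-0.0056,0,0,0,0.1205,-0.0056,0,0,0,0.1205,-0.0056,0,0,0,0.1205,-0.0056,0,0,0,0.1205,-0.0056,0,0,0,0.1205,-0.0056,0,0,0,0.1205,-0.0056,0,0,0,0.1205,-0.0056,0,0,0,0.1205,-0.0056,0,0,0,0,0,0,0,0,0,0,0]}}

```text
clock: 25.15
position: [0.4916, -0.189, 0.2708]
ee_rot: [-3.138, 0.144, 0.001]
force: [0.5, 1.2, 0.5]
width: 0.999
```

```bash
python3 - <<'E'
from h import *
st()
w,cw=shot("wrist","w14"); crop(w,180,330,20,220,4,"w14b")
E
```

```text
t25.15 pos [ 0.4916 -0.189   0.2708] az -5.25 tilt -1.0000 w 0.999 F [0.5 1.2 0.5] q [ 0.16  0.24  0.13  1.75 -0.03  1.15 -1.36]
```

View pics/w14b.png

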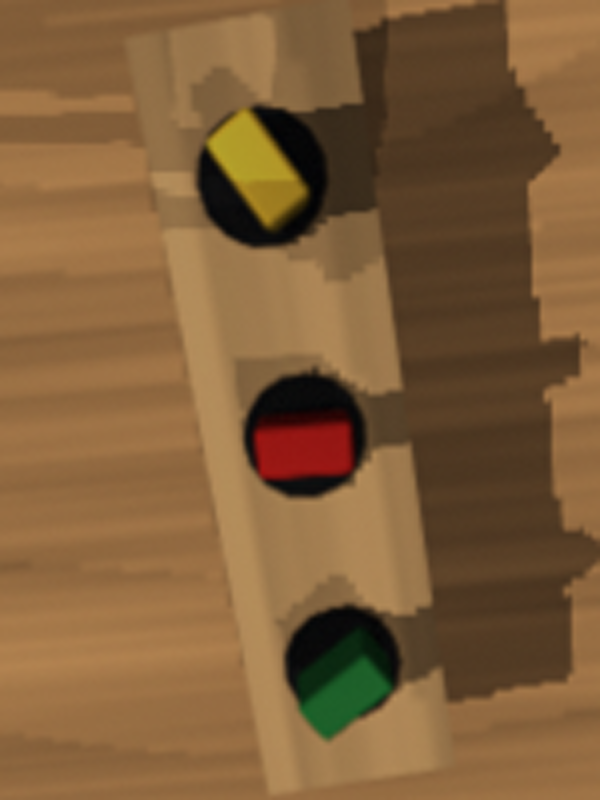

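```bash
python3 - <<'E'
from h import *
w,cw=load("wrist","w14")
for i,(n,x0,y0) in enumerate((("y",222,35),("r",232,110),("g",245,165))):
    cv2.imwrite(f"pics/m{n}.png",cv2.resize(w[y0:y0+50,x0:x0+50],None,fx=8,fy=8,interpolation=cv2.INTER_NEAREST))
a=np.hstack([cv2.imread(f"pics/m{n}.png")[:, :] for n in "yrg"]); cv2.imwrite("pics/mall.png",cv2.resize(a,(798,266)))
cv2.imwrite("pics/mall.png",np.hstack([cv2.resize(w[y0:y0+44,x0:x0+44],(264,264),interpolation=cv2.INTER_CUBIC) for x0,y0 in ((222,40),(236,115),(245,165))]))
E
```

```text
(no output)
```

View pics/mall.png

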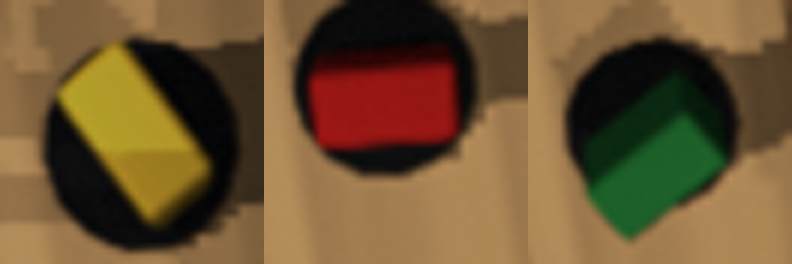

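```bash
python3 - <<'E'
from h import *
w,cw=load("wrist","w14")
D=dict(y=((222,40),[(60,95),(117,42),(211,160),(153,217)],(142,146)),r=((236,115),[(48,73),(192,63),(194,138),(56,150)],(121,82)),g=((245,165),[(62,187),(154,114),(199,158),(102,240)],(124,126)))
for n,(o,q,c) in D.items():
    P=plane(cw,np.array(q)/6+o,.097); C=plane(cw,np.array([c])/6+o,.065)[0]
    print(n,"centre",np.round(P.mean(0),4),"collar",np.round(C,4)); 
    for i in range(4):
        d=P[(i+1)%4]-P[i]; print("   %.4f %.1f"%(np.linalg.norm(d),np.degrees(np.arctan2(d[1],d[0]))%180))
E
```

```text
y centre [ 0.6015 -0.1912  0.097 ] collar [ 0.6014 -0.1914  0.065 ]
   0.0123 124.6
   0.0234 35.7
   0.0131 127.1
   0.0240 33.8
r centre [ 0.5312 -0.1966  0.097 ] collar [ 0.5319 -0.1966  0.065 ]
   0.0253 88.7
   0.0131 177.1
   0.0246 89.7
   0.0135 0.2
g centre [ 0.4618 -0.2018  0.097 ] collar [ 0.4619 -0.202   0.065 ]
   0.0223 124.7
   0.0121 39.7
   0.0244 126.9
   0.0131 30.4
```

```bash
python3 - <<'E'
from h import *
plan((.6017,-.1893,.13,34.8),(.6017,-.1893,.069,34.8))
E
```

```text
turn -0.4439 (rows 3.7) shift [0.2238 0.1591 0.3521] (rows 2.9)
turn 0.0000 (rows 0.0) shift [0.     0.     0.1525] (rows 1.0)
```

Request:
{"name": "apply_moves", "arguments": {"targets": [0.5,0,0,0,-0.111,0.5,0,0,0,-0.111,0.5,0,0,0,-0.111,0.5,0,0,0,-0.111,0.5,0.056,0.0398,0.088,0,0.5,0.056,0.0398,0.088,0,0.5,0.056,0.0398,0.088,0,0.5,0.056,0.0398,0.088,0,0.5,0,0,0,0,0.5,0,0,0,0], "grip_force": 25}}

```text
clock: 26.45
position: [0.6019, -0.1891, 0.1306]
ee_rot: [-2.997, -0.941, 0.0]
force: [0.1, -0.5, -0.3]
width: 0.5
```

```bash
python3 - <<'E'
from h import *
st(); w,cw=shot("wrist","w15")
plan((.6017,-.1893,.069,34.8))
E
```

```text
t26.45 pos [ 0.6019 -0.1891  0.1306] az 34.86 tilt -1.0000 w 0.500 F [ 0.1 -0.5 -0.3] q [ 0.21  0.53  0.02  1.67 -0.01  0.94 -0.73]
turn 0.0003 (rows 0.0) shift [-0.0004 -0.0011  0.1559] (rows 1.0)
```

View pics/w15.png

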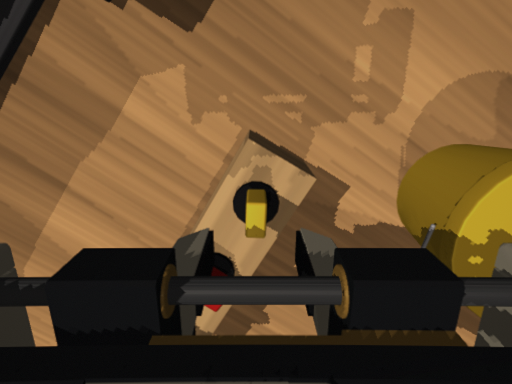

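Request:
{"name": "apply_moves", "arguments": {"targets": [0.5,0,0,0.06,0,0.5,0,0,0.05,0,0.5,0,0,0.03,0,0.5,0,0,0.014,0,0.5,0,0,0,0,1,0,0,0,0,1,0,0,0,0,1,0,0,0,0,1,0,0,0,0,1,0,0,0,0,1,0,0,0,0,1,0,0,0,0]}}

```text
clock: 28.0
position: [0.6022, -0.19, 0.0688]
ee_rot: [2.998, 0.939, 0.0]
force: [-0.8, 1.1, 3.1]
width: 0.151
```

```bash
python3 - <<'E'
from h import *
st(); plan((.6017,-.1893,.24,34.8))
E
```

```text
t28.00 pos [ 0.6022 -0.19    0.0688] az 34.79 tilt -1.0000 w 0.151 F [-0.8  1.1  3.1] q [ 0.21  0.6   0.01  1.72 -0.01  0.82 -0.73]
turn -0.0001 (rows 0.0) shift [ 1.000e-04 -2.100e-03 -4.279e-01] (rows 2.7)
```

```bash
python3 - <<'E'
from h import *
plan((.602,-.19,.24,34.8),(.6248,.2346,.24,-5.25))
E
```

```text
turn -0.0001 (rows 0.0) shift [-3.000e-04 -2.000e-04 -4.279e-01] (rows 2.7)
turn 0.4450 (rows 3.7) shift [-0.0404 -1.0623 -0.    ] (rows 6.8)
```

Request:
{"name": "apply_moves", "arguments": {"targets": [1,0,0,-0.06,0,1,0,0,-0.12,0,1,0,0,-0.128,0,1,0,0,-0.12,0,1,0,0,0,0.1113,1,0,0,0,0.1113,1,0,0,0,0.1112,1,0,0,0,0.1112,1,-0.0045,-0.118,0,0,1,-0.0045,-0.118,0,0,1,-0.0045,-0.118,0,0,1,-0.0045,-0.118,0,0,1,-0.0045,-0.118,0,0,1,-0.0045,-0.118,0,0,1,-0.0045,-0.118,0,0,1,-0.0045,-0.118,0,0,1,-0.0044,-0.118,0,0,1,0,0,0,0,1,0,0,0,0]}}

```text
clock: 30.38
position: [0.6247, 0.2339, 0.2393]
ee_rot: [3.137, -0.144, -0.001]
force: [-0.7, -0.1, 0.1]
width: 0.154
```

```bash
python3 - <<'E'
from h import *
st(); w,cw=shot("wrist","w16"); crop(w,160,350,100,300,3,"w16z")
plan((.6248,.2346,.17,-5.25))
E
```

```text
t30.38 pos [0.6247 0.2339 0.2393] az -5.26 tilt -1.0000 w 0.154 F [-0.7 -0.1  0.1] q [-0.49  0.5   0.09  1.44 -0.04  1.2  -2.06]
turn -0.0010 (rows 0.0) shift [-0.0009 -0.004   0.174 ] (rows 1.1)
```

View pics/w16.png

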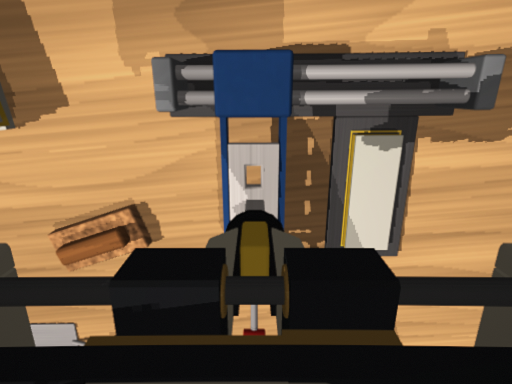

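View pics/w16z.png

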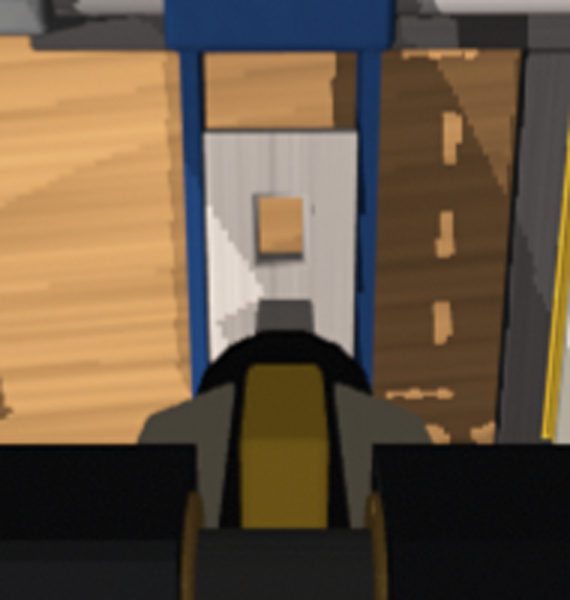

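```bash
cat >> h.py <<'E'
def tool(c,T,uv,z): return np.round((np.c_[plane(c,uv,T[2,3]+z),np.ones(len(uv))]@np.linalg.inv(T).T)[:,:3],4)
E
python3 - <<'E'
from h import *
w,cw=load("wrist","w16"); T=np.load("pics/w16.npy")
g=lambda l:np.array(l)/3+[160,100]
print(tool(cw,T,g([(243,365),(322,365),(241,520),(328,520)]),.0282))
print(tool(cw,T,g([(285,332)]),-.0038))
print(tool(cw,T,g([(260,300),(312,300)]),-.0088-.04))
# slot here
print(plane(cw,g([(280,227)]),.093))
E
```

```text
[[ 0.0249 -0.0044 -0.0282]
 [ 0.0249  0.0077 -0.0282]
 [-0.0021 -0.005  -0.0282]
 [-0.0021  0.009  -0.0282]]
[[0.0178 0.0021 0.0038]]
[[ 0.0085 -0.0036  0.0488]
 [ 0.0084  0.0087  0.0488]]
[[0.62508133 0.2327913  0.093     ]]
```

```bash
python3 - <<'E'
from h import *
plan((.6253,.2346,.165,-5.25))
E
```

```text
turn -0.0010 (rows 0.0) shift [ 0.0004 -0.0041  0.1865] (rows 1.2)
```

Request:
{"name": "apply_moves", "arguments": {"targets": [1,0.0004,-0.0041,0.08,0,1,0,0,0.07,0,1,0,0,0.0365,0,1,0,0,0,0,1,0,0,0,0]}}

```text
clock: 31.05
position: [0.626, 0.236, 0.1665]
ee_rot: [-3.138, 0.145, -0.003]
force: [0.7, 0.2, -1.6]
width: 0.152
```

```bash
python3 - <<'E'
from h import *
st(); w,cw=shot("wrist","w17"); crop(w,160,350,100,300,3,"w17z")
plan((.6253,.2346,.165,-5.25))
E
```

```text
t31.05 pos [0.626  0.236  0.1665] az -5.29 tilt -1.0000 w 0.152 F [ 0.7  0.2 -1.6] q [-0.49  0.55  0.08  1.53 -0.05  1.05 -2.06]
turn -0.0003 (rows 0.0) shift [-0.0014  0.0042  0.0042] (rows 0.0)
```

View pics/w17z.png

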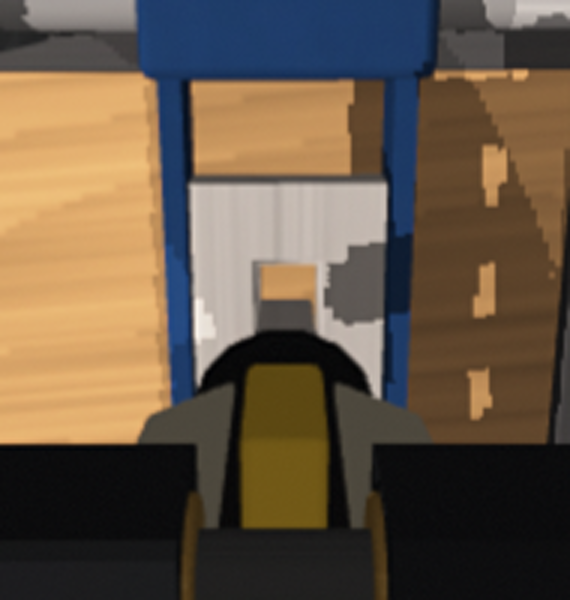

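```bash
python3 - <<'E'
from h import *
w,cw=load("wrist","w17"); T=np.load("pics/w17.npy")
g=lambda l:np.array(l)/3+[160,100]
print(tool(cw,T,g([(258,299),(313,299),(285,332)]),-.0488)); 
print(tool(cw,T,g([(256,262),(318,262),(190,180),(387,180),(196,380),(382,380)]),.093-T[2,3]))
for _ in range(4): st()
E
```

```text
[[ 0.0087 -0.0041  0.0488]
 [ 0.0087  0.0089  0.0488]
 [ 0.0004  0.0023  0.0488]]
[[ 0.0103 -0.0052  0.0736]
 [ 0.0103  0.0109  0.0735]
 [ 0.032  -0.0218  0.0736]
 [ 0.0321  0.0282  0.0736]
 [-0.0232 -0.0218  0.0735]
 [-0.0232  0.0287  0.0735]]
t31.10 pos [0.626  0.2362 0.1667] az -5.28 tilt -1.0000 w 0.148 F [ 0.   0.4 -0.2] q [-0.49  0.55  0.08  1.53 -0.05  1.05 -2.06]
t31.10 pos [0.626  0.2362 0.1667] az -5.28 tilt -1.0000 w 0.148 F [ 0.   0.4 -0.2] q [-0.49  0.55  0.08  1.53 -0.05  1.05 -2.06]
t31.10 pos [0.626  0.2362 0.1667] az -5.28 tilt -1.0000 w 0.148 F [ 0.   0.4 -0.2] q [-0.49  0.55  0.08  1.53 -0.05  1.05 -2.06]
t31.10 pos [0.626  0.2362 0.1667] az -5.28 tilt -1.0000 w 0.148 F [ 0.   0.4 -0.2] q [-0.49  0.55  0.08  1.53 -0.05  1.05 -2.06]
```

Request:
{"name": "apply_moves", "arguments": {"targets": [1,0,0.0015,0.015,0,1,0,0,0.015,0,1,0,0,0.015,0,1,0,0,0.015,0,1,0,0,0.015,0,1,0,0,0,0]}}

```text
clock: 31.85
position: [0.6248, 0.2354, 0.1346]
ee_rot: [3.138, -0.144, -0.002]
force: [-0.7, 0.4, -1.0]
width: 0.147
```

Request:
{"name": "apply_moves", "arguments": {"targets": [1,0,0,0.02,0,1,0,0,0.02,0,1,0,0,0.02,0,1,0,0,0.015,0,1,0,0,0.007,0,1,0,0,0.003,0,1,0,0,0,0]}}

```text
clock: 32.72
position: [0.6253, 0.2356, 0.1015]
ee_rot: [-3.138, 0.144, -0.001]
force: [-0.2, 0.5, -1.1]
width: 0.148
```

Request:
{"name": "apply_moves", "arguments": {"targets": [1,0,0,0.002,0,1,0,0,0,0]}}

```text
clock: 32.98
position: [0.6254, 0.2356, 0.1009]
ee_rot: [-3.138, 0.144, -0.001]
force: [-1.0, -0.7, 4.0]
width: 0.15
```

Request:
{"name": "apply_moves", "arguments": {"targets": [0.5,0,0,0,0,0.5,0,0,0,0,0.5,0,0,0,0,0.5,0,0,0,0,0.5,0,0,0,0,0.5,0,0,-0.04,0,0.5,0,0,-0.1,0,0.5,0,0,-0.12,0,0.5,0,0,-0.1,0,0.5,0,0,0,0]}}

```text
clock: 34.22
position: [0.6272, 0.2363, 0.2499]
ee_rot: [-3.135, 0.144, -0.011]
force: [0.2, 0.2, -0.7]
width: 0.498
```

```bash
python3 - <<'E'
from h import *
st(); w,cw=shot("wrist","w18"); t,_=shot("top","t18"); crop(t,170,400,110,250,3.4,"t18z")
plan((.5316,-.1947,.24,89),(.5316,-.1947,.13,89),(.5316,-.1947,.0690,89))
E
```

```text
t34.23 pos [0.6272 0.2363 0.2499] az -5.27 tilt -1.0000 w 0.498 F [ 0.2  0.2 -0.7] q [-0.5   0.49  0.09  1.43 -0.04  1.22 -2.07]
turn -1.0473 (rows 8.8) shift [-1.0797 -0.2153  0.0139] (rows 7.0)
turn 0.0000 (rows 0.0) shift [0.    0.    0.275] (rows 1.8)
turn 0.0000 (rows 0.0) shift [0.     0.     0.1525] (rows 1.0)
```

View pics/w18.png

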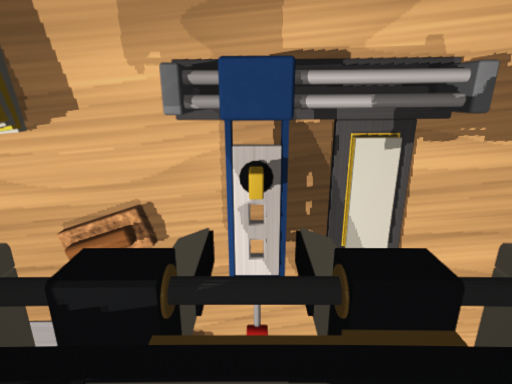

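View pics/t18z.png

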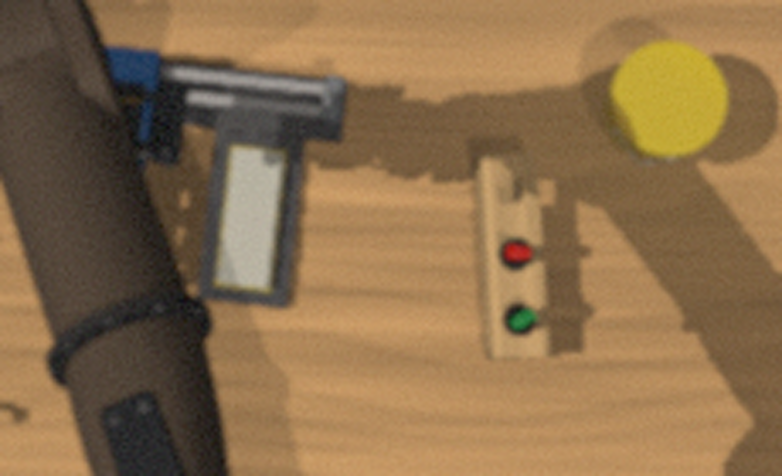

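Request:
{"name": "apply_moves", "arguments": {"targets": [0.5,0,0,0,-0.1164,0.5,0,0,0,-0.1164,0.5,0,0,0,-0.1164,0.5,0,0,0,-0.1164,0.5,0,0,0,-0.1164,0.5,0,0,0,-0.1164,0.5,0,0,0,-0.1163,0.5,0,0,0,-0.1163,0.5,0,0,0,-0.1163,0.5,-0.12,-0.0239,0,0,0.5,-0.12,-0.0239,0,0,0.5,-0.12,-0.0239,0,0,0.5,-0.12,-0.0239,0,0,0.5,-0.12,-0.0239,0,0,0.5,-0.12,-0.0239,0,0,0.5,-0.12,-0.0239,0.04,0,0.5,-0.12,-0.0239,0.08,0,0.5,-0.1197,-0.0239,0.08,0,0.5,0,0,0.08,0,0.5,0,0,0,0]}}

```text
clock: 36.83
position: [0.529, -0.1944, 0.1297]
ee_rot: [-2.237, -2.197, 0.005]
force: [0.3, 1.2, 0.5]
width: 0.498
```

```bash
python3 - <<'E'
from h import *
st(); w,cw=shot("wrist","w19")
plan((.5316,-.1947,.069,89))
E
```

```text
t36.83 pos [ 0.529  -0.1944  0.1297] az 88.96 tilt -1.0000 w 0.498 F [0.3 1.2 0.5] q [ 0.39  0.45 -0.19  1.82  0.1   0.89  0.14]
turn 0.0003 (rows 0.0) shift [-0.0017  0.0026  0.1564] (rows 1.0)
```

View pics/w19.png

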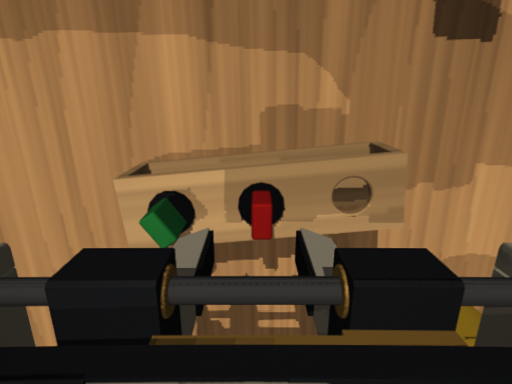

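Request:
{"name": "apply_moves", "arguments": {"targets": [0.5,-0.0017,0.005,0.06,0,0.5,0,0,0.05,0,0.5,0,0,0.03,0,0.5,0,0,0.014,0,0.5,0,0,0,0,1,0,0,0,0,1,0,0,0,0,1,0,0,0,0,1,0,0,0,0,1,0,0,0,0,1,0,0,0,0,1,0,0,0,0]}}

```text
clock: 38.38
position: [0.5336, -0.1956, 0.071]
ee_rot: [2.241, 2.202, 0.0]
force: [-0.8, -0.0, 3.6]
width: 0.151
```

```bash
python3 - <<'E'
from h import *
st(); plan((.5316,-.1947,.24,89),(.5828,.2384,.24,-5.25))
E
```

```text
t38.38 pos [ 0.5336 -0.1956  0.071 ] az 89.00 tilt -1.0000 w 0.151 F [-0.8 -0.   3.6] q [ 0.38  0.53 -0.18  1.87  0.13  0.76  0.12]
turn -0.0000 (rows 0.0) shift [ 0.002  -0.0051 -0.4224] (rows 2.7)
turn 1.0472 (rows 8.8) shift [ 0.0284 -1.0899 -0.    ] (rows 7.0)
```

Request:
{"name": "apply_moves", "arguments": {"targets": [1,0,0,-0.06,0,1,0,0,-0.12,0,1,0,0,-0.12,0,1,0,0,-0.12,0,1,0,0,0,0.1164,1,0,0,0,0.1164,1,0,0,0,0.1164,1,0,0,0,0.1164,1,0,0,0,0.1164,1,0,0,0,0.1163,1,0,0,0,0.1163,1,0,0,0,0.1163,1,0,0,0,0.1163,1,0,0,0,0]}}

```text
clock: 40.12
position: [0.5334, -0.1952, 0.2385]
ee_rot: [3.138, -0.142, -0.001]
force: [-0.5, 0.8, -0.7]
width: 0.15
```

Request:
{"name": "apply_moves", "arguments": {"targets": [1,0.0026,-0.1213,0,0,1,0.0026,-0.1213,0,0,1,0.0026,-0.1213,0,0,1,0.0026,-0.1213,0,0,1,0.0026,-0.1213,0,0,1,0.0026,-0.1213,0,0,1,0.0026,-0.1213,0,0,1,0.0026,-0.1213,0,0,1,0.0026,-0.1213,0,0,1,0,0,0.08,0,1,0,0,0.07,0,1,0,0,0.02,0,1,0,0,0,0,1,0,0,0,0]}}

```text
clock: 41.88
position: [0.5836, 0.2387, 0.1722]
ee_rot: [-3.137, 0.143, -0.003]
force: [0.5, 0.2, -0.7]
width: 0.153
```

```bash
python3 - <<'E'
from h import *
st(); w,cw=shot("wrist","w20"); crop(w,160,350,100,300,3,"w20z")
plan((.5828,.2384,.165,-5.25))
E
```

```text
t41.88 pos [0.5836 0.2387 0.1722] az -5.21 tilt -1.0000 w 0.153 F [ 0.5  0.2 -0.7] q [-0.46  0.49 -0.03  1.63  0.01  1.02 -2.15]
turn 0.0003 (rows 0.0) shift [-0.0018  0.0009  0.0181] (rows 0.1)
```

View pics/w20z.png

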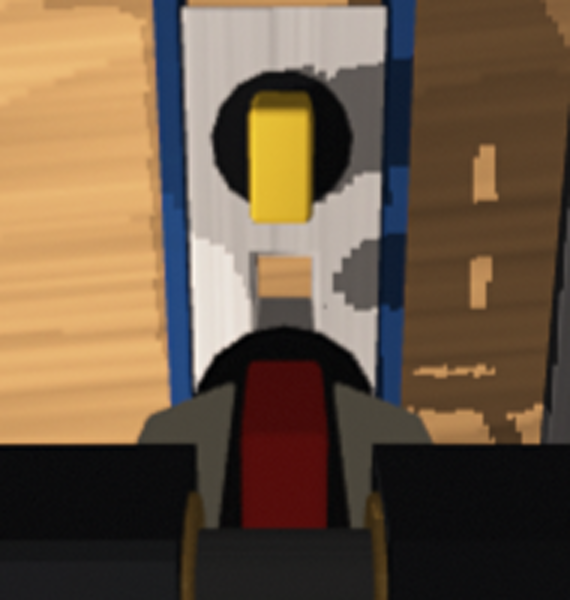

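```bash
python3 - <<'E'
from h import *
w,cw=load("wrist","w20"); T=np.load("pics/w20.npy")
g=lambda l:np.array(l)/3+[160,100]
print(tool(cw,T,g([(258,297),(312,297)]),-.0495)); print(tool(cw,T,g([(285,327)]),-.0045))
print(tool(cw,T,g([(252,253),(317,253),(258,257),(312,257),(187,250),(382,250)]),.093-T[2,3]))
E
```

```text
[[ 0.0089 -0.0041  0.0495]
 [ 0.009   0.0087  0.0495]]
[[0.0186 0.0021 0.0045]]
[[ 0.0111 -0.0065  0.0792]
 [ 0.0111  0.0109  0.0792]
 [ 0.01   -0.0049  0.0792]
 [ 0.01    0.0096  0.0792]
 [ 0.0119 -0.0238  0.0793]
 [ 0.0119  0.0282  0.0792]]
```

Request:
{"name": "apply_moves", "arguments": {"targets": [1,0,0,0.0185,0,1,0,0,0.0185,0,1,0,0,0.0185,0,1,0,0,0.0185,0,1,0,0,0.0185,0,1,0,0,0,0]}}

```text
clock: 42.68
position: [0.5825, 0.2383, 0.1331]
ee_rot: [3.138, -0.144, -0.002]
force: [-0.2, 1.0, -1.0]
width: 0.156
```

Request:
{"name": "apply_moves", "arguments": {"targets": [1,0,0,0.02,0,1,0,0,0.02,0,1,0,0,0.015,0,1,0,0,0.012,0,1,0,0,0.005,0,1,0,0,0.003,0,1,0,0,0,0]}}

```text
clock: 43.55
position: [0.5829, 0.2385, 0.104]
ee_rot: [-3.138, 0.144, -0.0]
force: [-0.3, -0.1, -0.1]
width: 0.153
```

Request:
{"name": "apply_moves", "arguments": {"targets": [1,0,0,0.0015,0,1,0,0,0.0015,0,1,0,0,0,0]}}

```text
clock: 43.92
position: [0.583, 0.2386, 0.1029]
ee_rot: [-3.138, 0.144, -0.001]
force: [0.1, -1.1, 2.1]
width: 0.151
```

Request:
{"name": "apply_moves", "arguments": {"targets": [1,0,0,0.0015,0,1,0,0,0,0]}}

```text
clock: 44.18
position: [0.5829, 0.2386, 0.1022]
ee_rot: [-3.138, 0.144, -0.0]
force: [-0.1, -0.6, 1.7]
width: 0.153
```

Request:
{"name": "apply_moves", "arguments": {"targets": [1,0,0,0.003,0,1,0,0,0,0]}}

```text
clock: 44.42
position: [0.5829, 0.2386, 0.1008]
ee_rot: [-3.138, 0.144, -0.0]
force: [-0.1, -0.8, 2.7]
width: 0.151
```

```bash
python3 - <<'E'
from h import *
st(); w,cw=shot("wrist","w21"); crop(w,160,350,100,300,3,"w21z"); s,_=shot("scene","s21"); crop(s,280,400,150,260,6,"s21z")
E
```

```text
t44.42 pos [0.5829 0.2386 0.1008] az -5.25 tilt -1.0000 w 0.151 F [-0.1 -0.8  2.7] q [-0.45  0.56 -0.03  1.7   0.02  0.88 -2.15]
```

View pics/w21z.png

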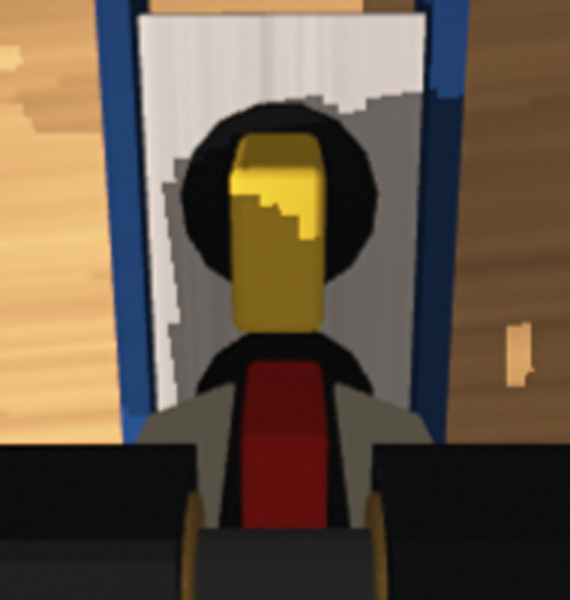

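View pics/s21z.png

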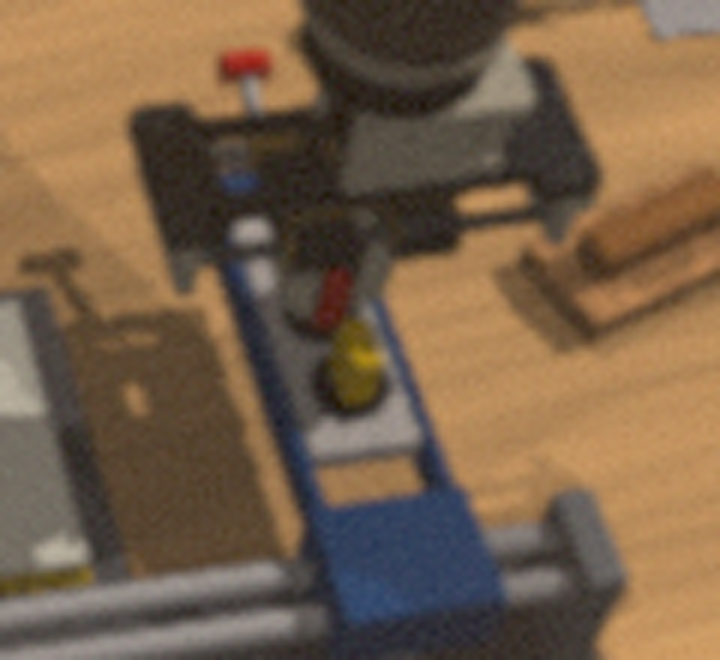

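```bash
python3 - <<'E'
from h import *
for n in ("s0x","s5","s6","s21"):
    try: b,cb=load("scene",n)
    except Exception: b=cv2.imread("pics/scene0.png")
    hsv=cv2.cvtColor(b,cv2.COLOR_BGR2HSV)[150:180,305:335].astype(float)
    bb=b[150:180,305:335].astype(float); wt=np.clip(bb[...,2]-1.6*bb[...,1]-20,0,None); 
    ys,xs=np.mgrid[150:180,305:335]; print(n,(wt*xs).sum()/wt.sum(),(wt*ys).sum()/wt.sum(),wt.sum())
E
```

```text
s0x 318.80720130932895 168.28183306055647 610.9999999999999
s5 320.7534577387486 160.13611416026345 910.9999999999998
s6 321.1729852440409 158.98569807037455 880.9999999999999
s21 320.51552575864497 159.90896259703598 1133.6[ WARN:0@0.013] global loadsave.cpp:275 findDecoder imread_('pics/s0x.png'): can't open/read file: check file path/integrity
```

Request:
{"name": "apply_moves", "arguments": {"targets": [0.5,0,0,0,0,0.5,0,0,0,0,0.5,0,0,0,0,0.5,0,0,0,0,0.5,0,0,0,0,0.5,0,0,-0.04,0,0.5,0,0,-0.1,0,0.5,0,0,-0.12,0,0.5,0,0,-0.1,0,0.5,0,0,0,0,0.5,0,0,0,0]}}

```text
clock: 45.9
position: [0.5826, 0.2384, 0.2453]
ee_rot: [-3.138, 0.144, -0.001]
force: [0.4, 0.1, 0.3]
width: 0.499
```

```bash
python3 - <<'E'
from h import *
st(); w,cw=shot("wrist","w22"); crop(w,180,340,80,300,3,"w22z")
plan((.462,-.1999,.24,-53.8),(.462,-.1999,.13,-53.8))
E
```

```text
t45.90 pos [0.5826 0.2384 0.2453] az -5.25 tilt -1.0000 w 0.499 F [0.4 0.1 0.3] q [-0.46  0.43 -0.02  1.53  0.01  1.18 -2.14]
turn 0.5395 (rows 4.5) shift [0.7064 0.8897 0.0112] (rows 7.3)
turn 0.0000 (rows 0.0) shift [0.    0.    0.275] (rows 1.8)
```

View pics/w22.png

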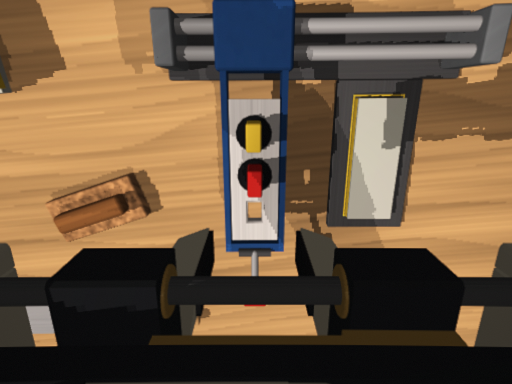

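```bash
python3 - <<'E'
from h import *
plan((.462,-.1999,.24,-5.25),(.462,-.1999,.13,-53.8))
E
```

```text
turn 0.0001 (rows 0.0) shift [-0.1993  1.1184  0.0112] (rows 7.3)
turn 0.5394 (rows 4.5) shift [0.    0.    0.275] (rows 1.8)
```

Request:
{"name": "apply_moves", "arguments": {"targets": [0.5,-0.0221,0.1243,0,0,0.5,-0.0221,0.1243,0,0,0.5,-0.0221,0.1243,0,0,0.5,-0.0221,0.1243,0,0,0.5,-0.0221,0.1243,0,0,0.5,-0.0221,0.1243,0,0,0.5,-0.0221,0.1243,0,0,0.5,-0.0221,0.1243,0,0,0.5,-0.0225,0.124,0,0,0.5,0,0,0.05,0.108,0.5,0,0,0.08,0.108,0.5,0,0,0.08,0.108,0.5,0,0,0.076,0.108,0.5,0,0,0,0.1074,0.5,0,0,0,0,0.5,0,0,0,0]}}

```text
clock: 47.95
position: [0.4625, -0.1996, 0.1304]
ee_rot: [2.804, -1.416, -0.0]
force: [-0.2, -0.8, -0.0]
width: 0.505
```

```bash
python3 - <<'E'
from h import *
st(); w,cw=shot("wrist","w23")
plan((.462,-.1999,.069,-53.8))
E
```

```text
t47.95 pos [ 0.4625 -0.1996  0.1304] az -53.57 tilt -1.0000 w 0.505 F [-0.2 -0.8 -0. ] q [ 0.06  0.35  0.31  2.   -0.14  0.81 -2.05]
turn 0.0021 (rows 0.0) shift [-0.0004  0.0016  0.1541] (rows 1.0)
```

View pics/w23.png

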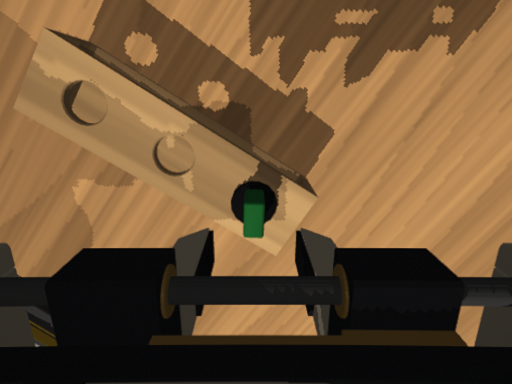

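Aligned. Grasp green, lift, turn back.

Request:
{"name": "apply_moves", "arguments": {"targets": [0.5,0,0,0.06,0,0.5,0,0,0.05,0,0.5,0,0,0.03,0,0.5,0,0,0.014,0,0.5,0,0,0,0,1,0,0,0,0,1,0,0,0,0,1,0,0,0,0,1,0,0,0,0,1,0,0,0,0,1,0,0,0,0,1,0,0,0,0]}}

```text
clock: 49.5
position: [0.4626, -0.1997, 0.069]
ee_rot: [-2.802, 1.421, -0.0]
force: [-0.3, 1.0, 4.7]
width: 0.152
```

Request:
{"name": "apply_moves", "arguments": {"targets": [1,0,0,-0.06,0,1,0,0,-0.12,0,1,0,0,-0.12,0,1,0,0,-0.125,0,1,0,0,0,-0.108,1,0,0,0,-0.108,1,0,0,0,-0.108,1,0,0,0,-0.108,1,0,0,0,-0.1074,1,0,0,0,0]}}

```text
clock: 50.75
position: [0.4622, -0.1997, 0.2385]
ee_rot: [-3.138, 0.146, 0.001]
force: [0.1, -0.1, -1.5]
width: 0.151
```

```bash
python3 - <<'E'
from h import *
st()
plan((.5408,.2423,.24,-5.25))
E
```

```text
t50.75 pos [ 0.4622 -0.1997  0.2385] az -5.32 tilt -1.0000 w 0.151 F [ 0.1 -0.1 -1.5] q [ 0.13  0.22  0.21  1.86 -0.05  1.06 -1.3 ]
turn -0.0008 (rows 0.0) shift [ 0.0946 -1.1183 -0.0037] (rows 7.2)
```

Request:
{"name": "apply_moves", "arguments": {"targets": [1,0.0105,-0.1243,0,0,1,0.0105,-0.1243,0,0,1,0.0105,-0.1243,0,0,1,0.0105,-0.1243,0,0,1,0.0105,-0.1243,0,0,1,0.0105,-0.1243,0,0,1,0.0105,-0.1243,0,0,1,0.0105,-0.1243,0,0,1,0.0106,-0.1239,0,0,1,0,0,0.08,0,1,0,0,0.07,0,1,0,0,0.02,0,1,0,0,0,0,1,0,0,0,0]}}

```text
clock: 52.5
position: [0.5418, 0.2425, 0.1721]
ee_rot: [-3.137, 0.146, -0.003]
force: [-0.1, 0.6, -1.0]
width: 0.151
```

```bash
python3 - <<'E'
from h import *
st(); w,cw=shot("wrist","w24"); crop(w,160,350,100,300,3,"w24z")
E
```

```text
t52.50 pos [0.5418 0.2425 0.1721] az -5.31 tilt -1.0000 w 0.151 F [-0.1  0.6 -1. ] q [-0.5   0.43 -0.02  1.72  0.01  0.99 -2.18]
```

View pics/w24z.png

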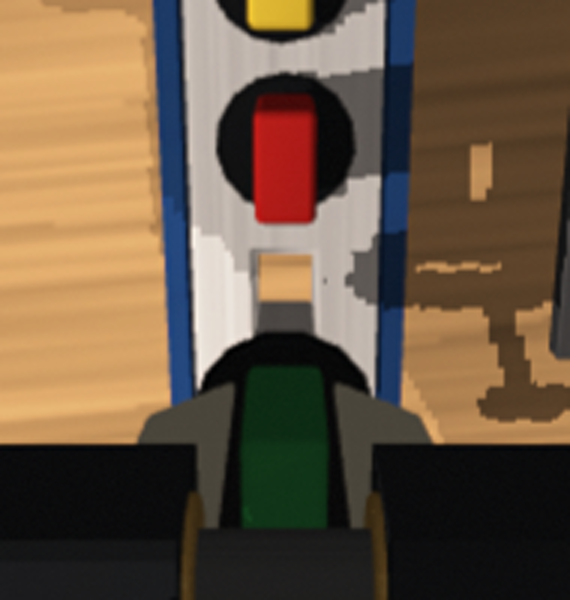

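```bash
python3 - <<'E'
from h import *
w,cw=load("wrist","w24"); T=np.load("pics/w24.npy")
g=lambda l:np.array(l)/3+[160,100]
print(tool(cw,T,g([(258,302),(312,302)]),-.049)); print(tool(cw,T,g([(285,334)]),-.004))
print(tool(cw,T,g([(252,249),(317,249),(259,254),(312,254),(187,250),(382,250)]),.0915-T[2,3]))
E
```

```text
[[ 0.0079 -0.0041  0.049 ]
 [ 0.0079  0.0087  0.049 ]]
[[0.0173 0.0021 0.004 ]]
[[ 0.0118 -0.0065  0.0806]
 [ 0.0118  0.0109  0.0806]
 [ 0.0104 -0.0046  0.0806]
 [ 0.0104  0.0096  0.0806]
 [ 0.0115 -0.0239  0.0806]
 [ 0.0115  0.0283  0.0806]]
```

Request:
{"name": "apply_moves", "arguments": {"targets": [1,0.0033,0,0.0185,0,1,0,0,0.0185,0,1,0,0,0.0185,0,1,0,0,0.0185,0,1,0,0,0.0185,0,1,0,0,0,0]}}

```text
clock: 53.3
position: [0.542, 0.242, 0.1331]
ee_rot: [3.138, -0.144, -0.002]
force: [0.5, 0.0, -1.1]
width: 0.149
```

Request:
{"name": "apply_moves", "arguments": {"targets": [1,0,0,0.02,0,1,0,0,0.02,0,1,0,0,0.02,0,1,0,0,0.015,0,1,0,0,0.005,0,1,0,0,0,0]}}

```text
clock: 54.05
position: [0.5424, 0.2422, 0.1018]
ee_rot: [3.138, -0.144, -0.0]
force: [-0.3, 0.1, -0.5]
width: 0.15
```

Request:
{"name": "apply_moves", "arguments": {"targets": [1,0,0,0.002,0,1,0,0,0,0]}}

```text
clock: 54.3
position: [0.5425, 0.2423, 0.1012]
ee_rot: [-3.138, 0.144, -0.0]
force: [-0.1, 0.3, -1.0]
width: 0.152
```

Request:
{"name": "apply_moves", "arguments": {"targets": [1,0,0,0.002,0,1,0,0,0,0]}}

```text
clock: 54.55
position: [0.5424, 0.2422, 0.1003]
ee_rot: [3.138, -0.144, 0.0]
force: [0.3, -0.1, -0.8]
width: 0.147
```

Request:
{"name": "apply_moves", "arguments": {"targets": [1,0,0,0.002,0,1,0,0,0,0]}}

```text
clock: 54.8
position: [0.5424, 0.2422, 0.0994]
ee_rot: [3.138, -0.144, -0.0]
force: [0.0, 0.3, -0.9]
width: 0.15
```

Request:
{"name": "apply_moves", "arguments": {"targets": [1,0,0,0.002,0,1,0,0,0,0]}}

```text
clock: 55.05
position: [0.5425, 0.2422, 0.0987]
ee_rot: [-3.138, 0.144, -0.0]
force: [0.5, -0.1, -0.3]
width: 0.152
```

Request:
{"name": "apply_moves", "arguments": {"targets": [1,0,0,0.002,0,1,0,0,0,0]}}

```text
clock: 55.3
position: [0.5425, 0.2422, 0.098]
ee_rot: [-3.138, 0.144, -0.0]
force: [-0.1, -0.6, 1.8]
width: 0.15
```

Request:
{"name": "apply_moves", "arguments": {"targets": [0.5,0,0,0,0,0.5,0,0,0,0,0.5,0,0,0,0,0.5,0,0,0,0,0.5,0,0,0,0,0.5,0,0,-0.04,0,0.5,0,0,-0.1,0,0.5,-0.05,0,-0.12,0,0.5,-0.1,0,-0.1,0,0.5,-0.12,0,0,0,0.5,0,0,0,0,0.5,0,0,0,0]}}

```text
clock: 56.8
position: [0.4355, 0.252, 0.2428]
ee_rot: [-3.138, 0.144, -0.002]
force: [0.4, -0.1, -0.1]
width: 0.503
```

```bash
python3 - <<'E'
from h import *
st(); w,cw=shot("wrist","w25"); s,_=shot("scene","s25"); crop(s,280,400,150,260,6,"s25z")
crop(w,190,350,0,200,3.5,"w25z")
b=s[150:180,305:335].astype(float); wt=np.clip(b[...,2]-1.6*b[...,1]-20,0,None); ys,xs=np.mgrid[150:180,305:335]; print((wt*xs).sum()/wt.sum(),(wt*ys).sum()/wt.sum(),wt.sum())
E
```

```text
t56.80 pos [0.4355 0.252  0.2428] az -5.25 tilt -1.0000 w 0.503 F [ 0.4 -0.1 -0.1] q [-0.59  0.23 -0.05  1.84  0.01  1.08 -2.31]
320.2467899891186 160.2184983677911 918.9999999999998
```

View pics/w25z.png

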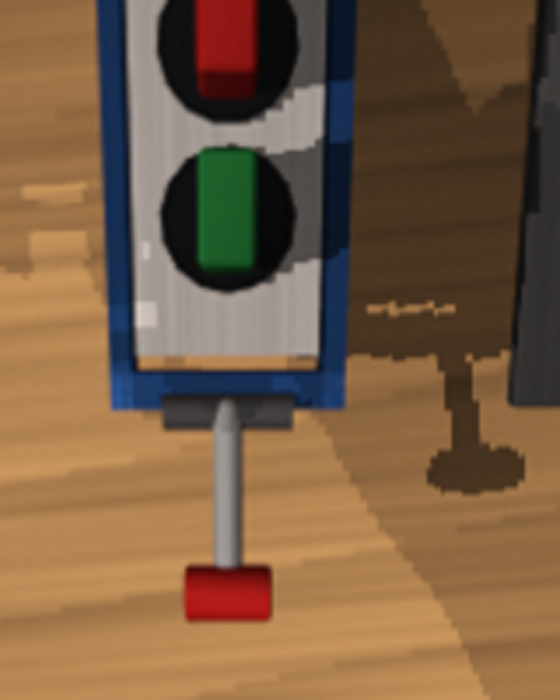

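View pics/s25z.png

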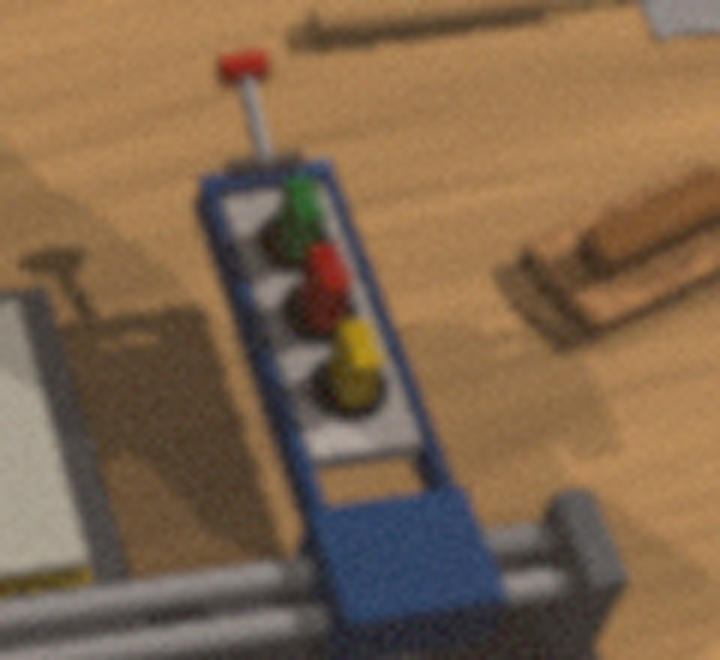

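```bash
python3 - <<'E'
from h import *
w,cw=load("wrist","w25"); T=np.load("pics/w25.npy"); b,cb=load("scene","s25")
g=comps(w,*RED,roi=(230,290,150,200)); print(g[0][0],g[0][1])
P=plane(cw,[g[0][1]],.110); print(P, P-0.0019*T[:3,1]); print(tri(cw,[g[0][1]],cb,[[320.4,160.6]]))
plan((.4465,.252,.0925,-5.25))
E
```

```text
[242 162  26  16 391] [254.69820972 169.59335038]
[[0.44557351 0.24900705 0.11      ]] [[0.44574729 0.25089908 0.11000146]]
(array([0.4459526 , 0.24951977, 0.1098473 ]), np.float64(0.0013038336072837742))
turn -0.0007 (rows 0.0) shift [ 0.0264 -0.003   0.374 ] (rows 2.4)
```

Request:
{"name": "apply_moves", "arguments": {"targets": [0.4,0.0132,0,0.1,0,0.4,0.0132,0,0.1,0,0.4,0,0,0.09,0,0.4,0,0,0.06,0,0.4,0,0,0.027,0,0.4,0,0,0,0,1,0,0,0,0,1,0,0,0,0,1,0,0,0,0,1,0,0,0,0,1,0,0,0,0,1,0,0,0,0,1,0,0,0,0,1,0,0,0,0], "grip_force": 30}}

```text
clock: 58.65
position: [0.4454, 0.2512, 0.0911]
ee_rot: [-3.138, 0.144, -0.0]
force: [-0.4, -0.6, 2.7]
width: 0.259
```

Request:
{"name": "apply_moves", "arguments": {"targets": [1,0.0028,0,-0.0062,0,1,0.0032,0,-0.0062,0,1,0.0035,0,-0.0062,0,1,0.0038,0,-0.0062,0,1,0,0,0,0]}}

```text
clock: 59.28
position: [0.4496, 0.2504, 0.1009]
ee_rot: [3.137, -0.143, -0.003]
force: [-5.1, 1.6, -6.2]
width: 0.254
```

Request:
{"name": "apply_moves", "arguments": {"targets": [1,0.0015,0,-0.004,0,1,0.0015,0,-0.004,0,1,0,0,0,0]}}

```text
clock: 59.65
position: [0.4518, 0.2502, 0.1043]
ee_rot: [3.138, -0.144, -0.0]
force: [-3.9, 0.0, -4.7]
width: 0.258
```

Request:
{"name": "apply_moves", "arguments": {"targets": [1,0.0015,0,-0.005,0,1,0,0,0,0]}}

```text
clock: 59.9
position: [0.4521, 0.2498, 0.1053]
ee_rot: [3.137, -0.144, -0.002]
force: [-0.8, -0.1, -21.1]
width: 0.257
```

Request:
{"name": "apply_moves", "arguments": {"targets": [1,0,0,0.003,0,1,0,0.01,0,0,1,0,0.02,0,0,1,0,0.03,0,0,1,0,0.03,0,0,1,0,0.03,0,0,1,0,0.03,0,0,1,0,0.03,0,0,1,0,0.03,0,0,1,0,0.03,0,0,1,0,0.03,0,0,1,0,0.03,0,0,1,0,0.03,0,0,1,0,0.02,0,0,1,0,0.01,0,0,1,0,0,0,0]}}

```text
clock: 61.9
position: [0.4394, 0.1062, 0.105]
ee_rot: [3.137, -0.145, 0.0]
force: [-2.6, -1.0, -10.0]
width: 0.258
```

```bash
python3 - <<'E'
from h import *
st(); w,cw=shot("wrist","w26"); s,_=shot("scene","s26"); crop(s,220,400,150,290,4.4,"s26z")
E
```

```text
t61.90 pos [0.4394 0.1062 0.105 ] az -5.29 tilt -1.0000 w 0.258 F [ -2.6  -1.  -10. ] q [-0.33  0.32 -0.03  2.12  0.01  0.7  -2.03]
```

View pics/w26.png

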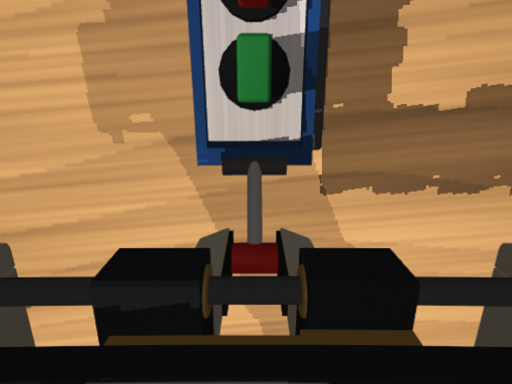

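View pics/s26z.png

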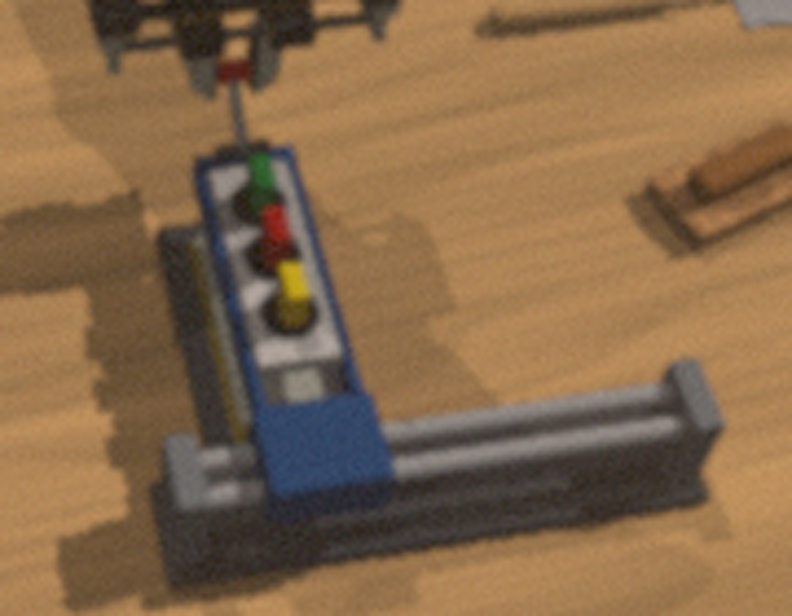

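Request:
{"name": "apply_moves", "arguments": {"targets": [1,0,0.01,0,0,1,0,0.008,0,0,1,0,0,0,0]}}

```text
clock: 62.38
position: [0.4391, 0.1015, 0.1051]
ee_rot: [-3.136, 0.141, -0.002]
force: [-1.6, 7.8, -12.8]
width: 0.257
```

Request:
{"name": "apply_moves", "arguments": {"targets": [1,0,0.005,0,0,1,0,0,0,0]}}

```text
clock: 62.62
position: [0.439, 0.1013, 0.1051]
ee_rot: [-3.135, 0.139, -0.002]
force: [-1.2, 13.7, -16.3]
width: 0.257
```

Request:
{"name": "apply_moves", "arguments": {"targets": [1,0,-0.003,0.003,0,1,-0.0056,0,0.0112,0,1,-0.0055,0,0.0112,0,1,-0.0032,0,0.012,0,1,-0.0032,0,0.0121,0,1,-0.0008,0,0.0125,0,1,-0.0007,0,0.0124,0,1,0.0017,0,0.0124,0,1,0.0018,0,0.0123,0,1,0.0041,0,0.0118,0,1,0.0042,0,0.0117,0,1,0,0,0,0]}}

```text
clock: 64.12
position: [0.4376, 0.1017, 0.0569]
ee_rot: [-3.135, 0.141, -0.006]
force: [-2.9, 7.2, -0.8]
width: 0.257
```

```bash
python3 - <<'E'
from h import *
st(); w,cw=shot("wrist","w27"); s,_=shot("scene","s27"); crop(s,220,400,150,290,4.4,"s27z")
E
```

```text
t64.12 pos [0.4376 0.1017 0.0569] az -5.14 tilt -1.0000 w 0.257 F [-2.9  7.2 -0.8] q [-0.32  0.39 -0.03  2.18  0.02  0.57 -2.03]
```

View pics/s27z.png

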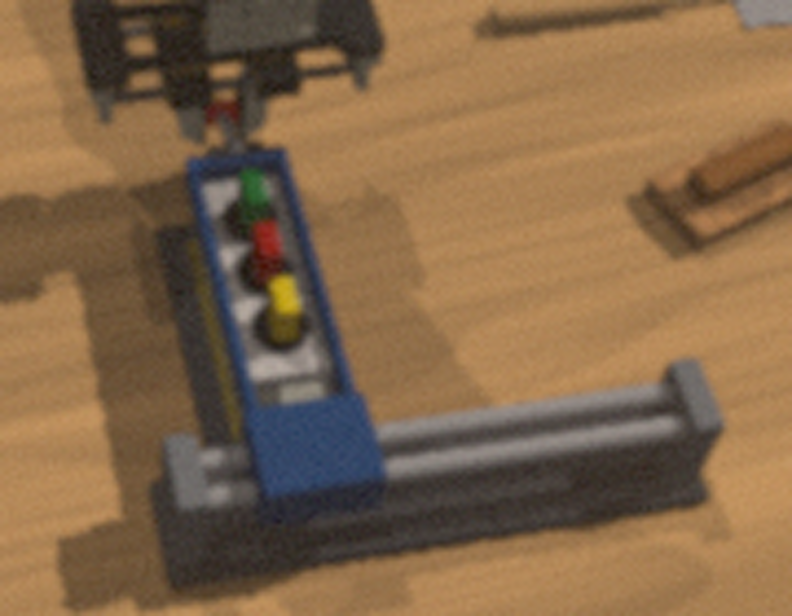

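View pics/w27.png

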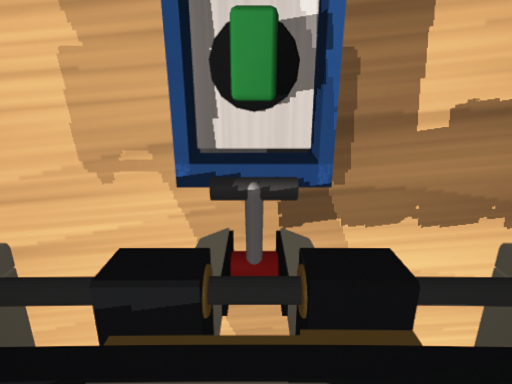

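Request:
{"name": "apply_moves", "arguments": {"targets": [1,0.001,0,0.004,0,1,0.001,0,0.004,0,1,0,0,0,0]}}

```text
clock: 64.6
position: [0.4389, 0.1016, 0.0541]
ee_rot: [-3.135, 0.141, -0.007]
force: [-3.3, 7.3, 1.1]
width: 0.26
```

Request:
{"name": "apply_moves", "arguments": {"targets": [1,0.001,0,0.004,0,1,0,0,0,0]}}

```text
clock: 64.85
position: [0.4394, 0.1016, 0.053]
ee_rot: [-3.135, 0.141, -0.008]
force: [-4.7, 5.4, 9.2]
width: 0.256
```

Request:
{"name": "apply_moves", "arguments": {"targets": [1,0.001,0,0.004,0,1,0,0,0,0]}}

```text
clock: 65.1
position: [0.4398, 0.1015, 0.0521]
ee_rot: [-3.135, 0.141, -0.008]
force: [-8.9, 5.1, 25.5]
width: 0.258
```

Request:
{"name": "apply_moves", "arguments": {"targets": [1,0,0,0.004,0,1,0,0,0,0]}}

```text
clock: 65.35
position: [0.4403, 0.1015, 0.0511]
ee_rot: [-3.135, 0.141, -0.01]
force: [-10.5, 4.2, 33.8]
width: 0.256
```

```bash
python3 - <<'E'
from h import *
st(); w,cw=shot("wrist","w28"); s,_=shot("scene","s28"); crop(s,220,400,150,290,4.4,"s28z")
E
```

```text
t65.35 pos [0.4403 0.1015 0.0511] az -5.17 tilt -1.0000 w 0.256 F [-10.5   4.2  33.8] q [-0.32  0.41 -0.03  2.18  0.02  0.55 -2.02]
```

View pics/w28.png

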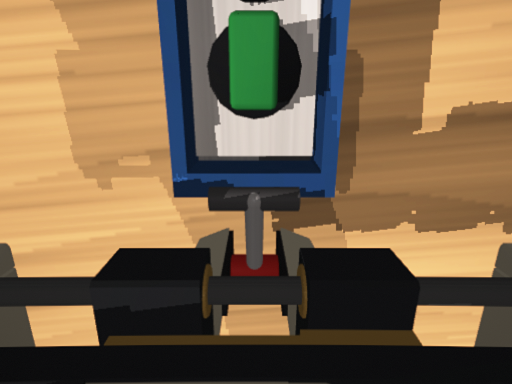

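View pics/s28z.png

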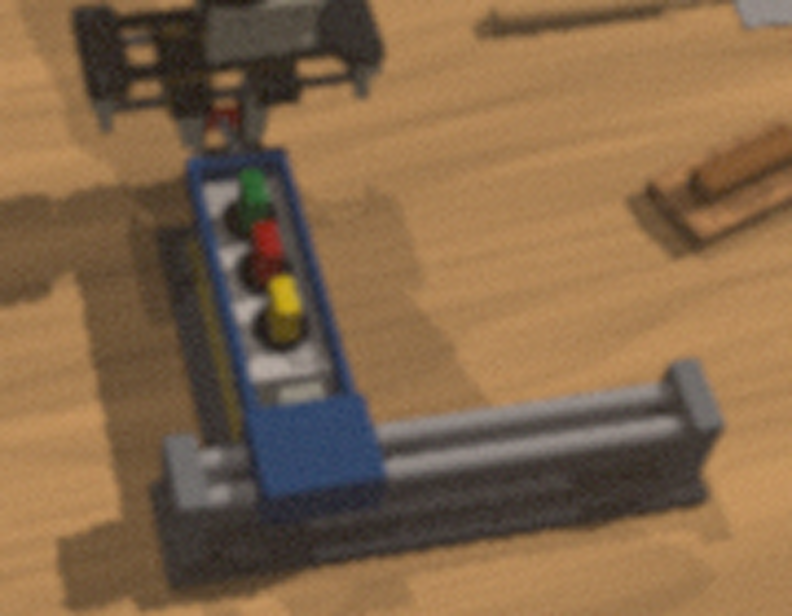

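Request:
{"name": "apply_moves", "arguments": {"targets": [1,-0.003,0,-0.01,0,1,-0.0042,0,-0.0118,0,1,-0.0041,0,-0.0118,0,1,-0.0018,0,-0.0124,0,1,-0.0017,0,-0.0124,0,1,0.0007,0,-0.0125,0,1,0.0008,0,-0.0125,0,1,0.0032,0,-0.012,0,1,0.0032,0,-0.012,0,1,0.0055,0,-0.0112,0,1,0.0055,0,-0.0112,0,1,0,0,0,0]}}

```text
clock: 66.95
position: [0.4406, 0.1014, 0.101]
ee_rot: [-3.135, 0.141, -0.005]
force: [-2.0, 8.2, -3.0]
width: 0.257
```

Request:
{"name": "apply_moves", "arguments": {"targets": [1,0.002,0,-0.004,0,1,0.001,0,-0.003,0,1,0,0,0,0]}}

```text
clock: 67.32
position: [0.4419, 0.1012, 0.1036]
ee_rot: [-3.135, 0.141, -0.006]
force: [-0.5, 7.7, -6.9]
width: 0.255
```

Request:
{"name": "apply_moves", "arguments": {"targets": [1,0.001,0,-0.004,0,1,0.001,0,-0.004,0,1,0,0,0,0]}}

```text
clock: 67.7
position: [0.4432, 0.1011, 0.1064]
ee_rot: [-3.135, 0.141, -0.007]
force: [4.1, 8.4, -16.5]
width: 0.259
```

Request:
{"name": "apply_moves", "arguments": {"targets": [1,0,0,-0.004,0,1,0,0,0,0]}}

```text
clock: 67.95
position: [0.4433, 0.101, 0.1072]
ee_rot: [-3.135, 0.141, -0.007]
force: [8.7, 10.1, -30.3]
width: 0.259
```

Request:
{"name": "apply_moves", "arguments": {"targets": [1,0,-0.01,0.005,0,1,0,-0.02,0,0,1,0,-0.03,0,0,1,0,-0.03,0,0,1,0,-0.03,0,0,1,0,-0.03,0,0,1,0,-0.03,0,0,1,0,-0.03,0,0,1,0,-0.03,0,0,1,0,-0.03,0,0,1,0,-0.03,0,0,1,0,-0.03,0,0,1,0,-0.03,0,0,1,0,-0.02,0,0,1,0,-0.01,0,0,1,0,-0.005,0,0,1,0,0,0,0]}}

```text
clock: 70.08
position: [0.4565, 0.2573, 0.1061]
ee_rot: [-3.137, 0.143, -0.004]
force: [5.2, -0.2, -2.1]
width: 0.256
```

```bash
python3 - <<'E'
from h import *
st(); s,_=shot("scene","s29"); crop(s,220,400,150,290,4.4,"s29z")
E
```

```text
t70.08 pos [0.4565 0.2573 0.1061] az -5.24 tilt -1.0000 w 0.256 F [ 5.2 -0.2 -2.1] q [-0.58  0.41 -0.05  1.96  0.03  0.77 -2.31]
```

View pics/s29z.png

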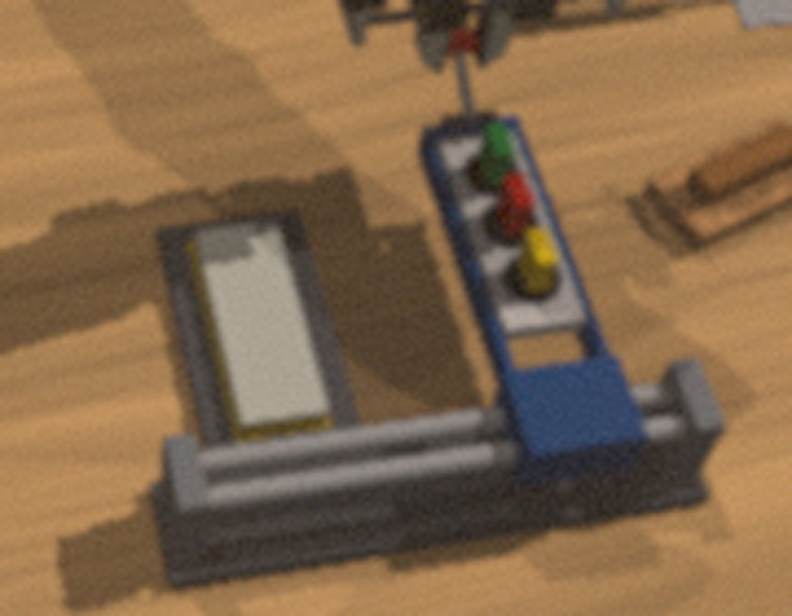

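Request:
{"name": "apply_moves", "arguments": {"targets": [1,0,-0.006,0,0,1,0,-0.005,0,0,1,0,0,0,0]}}

```text
clock: 70.5
position: [0.4568, 0.2608, 0.106]
ee_rot: [-3.138, 0.144, -0.003]
force: [4.5, -2.3, -0.8]
width: 0.254
```

Request:
{"name": "apply_moves", "arguments": {"targets": [1,0,-0.005,0,0,1,0,0,0,0]}}

```text
clock: 70.75
position: [0.4566, 0.261, 0.1057]
ee_rot: [3.136, -0.146, 0.001]
force: [3.4, -8.0, 1.6]
width: 0.255
```

Request:
{"name": "apply_moves", "arguments": {"targets": [1,0,0.004,-0.005,0,1,0,0,-0.003,0,1,0,0,0,0]}}

```text
clock: 71.12
position: [0.4571, 0.2602, 0.1071]
ee_rot: [3.137, -0.145, 0.002]
force: [14.2, 0.1, -27.7]
width: 0.255
```

Request:
{"name": "apply_moves", "arguments": {"targets": [1,0.002,0,0.006,0,0.4,0,0,0,0,0.4,0,0,0,0,0.4,0,0,0,0,0.4,0,0,0,0,0.4,0,0,-0.05,0,0.4,0,0,-0.1,0,0.4,0,0,-0.12,0,0.4,-0.05,0.05,-0.12,0,0,-0.05,0.1,0,0,0,0,0.1,0,0,0,0,0,0,0,0,0,0,0,0]}}

```text
clock: 72.75
position: [0.4077, 0.1656, 0.2625]
ee_rot: [-3.138, 0.144, -0.001]
force: [-0.3, 0.8, -1.3]
width: 0.97
```

```bash
python3 - <<'E'
from h import *
st(); w,cw=shot("wrist","w30"); s,cs=shot("scene","s30"); crop(s,220,400,150,290,4.4,"s30z")
g=comps(w,*RED,roi=(0,512,0,240)); h=comps(s,*RED,roi=(300,360,140,175),amin=5)
print([(x[0],x[1]) for x in g],[(x[0],x[1]) for x in h])
for x in g[-1:]:
  for y in h[:1]: print(tri(cw,[x[1]],cs,[y[1]]))
E
```

```text
t72.75 pos [0.4077 0.1656 0.2625] az -5.25 tilt -1.0000 w 0.970 F [-0.3  0.8 -1.3] q [-0.49  0.1  -0.02  1.94  0.    1.1  -2.17]
[(array([137, 135,  28,  16, 406], dtype=int32), array([150.22906404, 142.43103448]))] [(array([321, 157,   9,   5,  31], dtype=int32), array([324.93548387, 158.74193548]))]
(array([0.45137929, 0.26067366, 0.12023941]), np.float64(0.0003523528934958484))
```

View pics/w30.png

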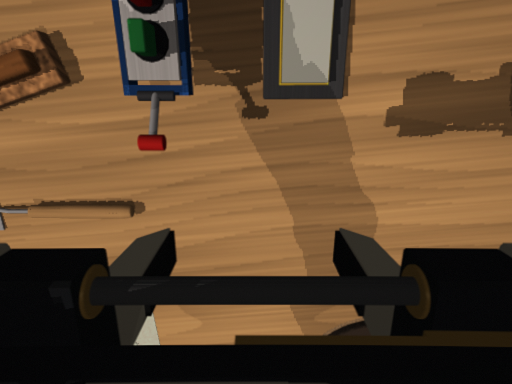

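View pics/s30z.png

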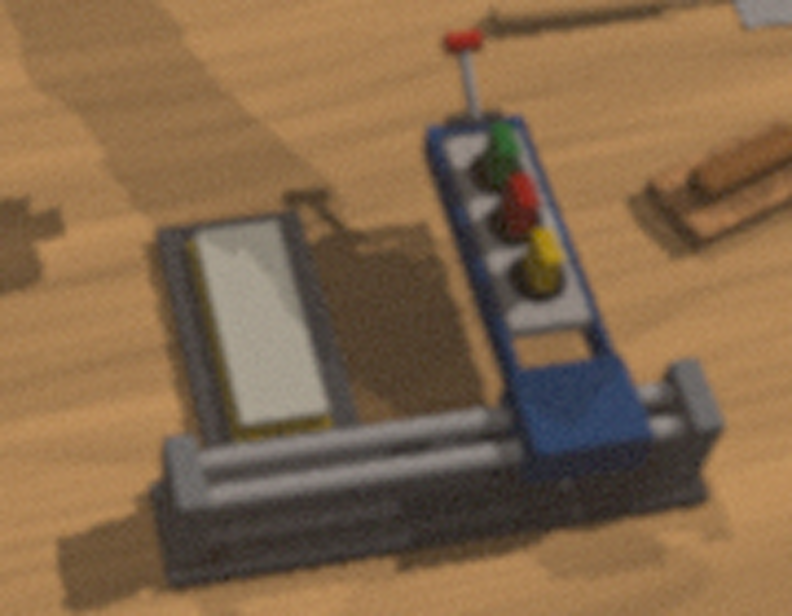

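```bash
python3 - <<'E'
from h import *
plan((.505,.12,.26,-5.25))
E
```

```text
turn 0.0009 (rows 0.0) shift [0.2528 0.0925 0.0056] (rows 1.7)
```

Request:
{"name": "apply_moves", "arguments": {"targets": [0,0.0632,0.023,0,0,0,0.0632,0.023,0,0,0,0.0632,0.023,0,0,0,0.0632,0.023,0,0,0,0,0,0,0,0,0,0,0,0]}}

```text
clock: 73.6
position: [0.5045, 0.1201, 0.2618]
ee_rot: [-3.138, 0.142, 0.002]
force: [-0.5, 0.7, -0.1]
width: 1.001
```

```bash
python3 - <<'E'
from h import *
st(); w,cw=shot("wrist","w31"); crop(w,60,350,20,230,2.7,"w31z"); crop(w,230,350,40,210,4,"w31a")
E
```

```text
t73.60 pos [0.5045 0.1201 0.2618] az -5.18 tilt -1.0000 w 1.001 F [-0.5  0.7 -0.1] q [-0.38  0.23  0.06  1.78 -0.02  1.13 -1.98]
```

View pics/w31z.png

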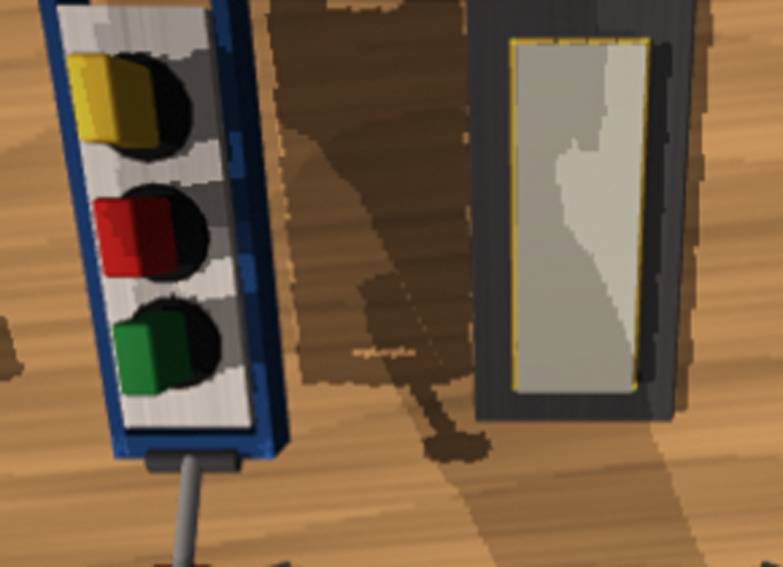

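View pics/w31a.png

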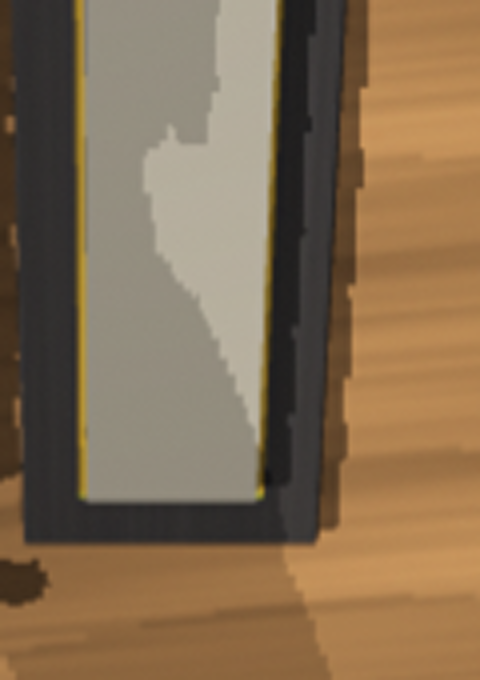

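```bash
python3 - <<'E'
from h import *
print(arm.sign_off()); st()
E
```

```text
the job is handed in; nothing more can be done
None
the job is handed in; nothing more can be done
```

The job is done and handed in at about 74 s of the 210 s allowed.

I raised the lever, laid the board white face up in the outline, and loaded the yellow, red and green markers into slots 2, 1 and 0. I then slid the head to its stop, lowered the lever fully, raised it fully and slid the head back to its parked end. The tub, scraper and float were not touched.

**What the last checks showed**
- **Lever:** the grip was triangulated at 0.120 m high, against 0.119 m expected for fully up. It had also pushed back firmly at the upper stop.
- **Head:** it is parked; it moved about 160 mm back from the stop and pushed back at the park end.
- **Board:** it lies squarely in the outline, with a yellow line visible on both long sides and the far side. The near line was hidden by the board's edge. I saw no sign of the board having been knocked aside.
- **Markers:** all three have their collars on the head.

**What went wrong or could not be confirmed**
- **First lift fell short:** the fingers had not closed yet, so the lever stopped at about 0.8 rad. I gripped it again and raised it fully before touching the board.
- **Lever sank while loading:** pressing the red marker home let the lever sink to about 0.8 rad again. I raised it fully again before sliding the head.
- **No visible marks:** the final picture shows no marks on the board. That the markers touched it rests on the lever pushing back with about 34 N at the bottom, with all three fully home.

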